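# Top up the bowl feeder with a scoop

### The arm

A 6-joint arm with a two-finger parallel gripper is mounted at the origin on the work surface. World frame = base frame: x ahead of the robot, y to its left, z up, the work surface at z = 0. Lengths are in m, angles in rad, forces in N, time in s.
With the tool pointing down it reaches from about 0.3 to 0.775 m from the base axis. Payload 14.6 kg.
Tool frame: the origin (TCP) lies on the centre line of the jaws, within the pads' length; the fingertips stand 19 mm ahead of it and the grasp point (between the pads) is the TCP; z points along the fingers, y is the line along which they close (so a half turn about z gives the same grasp; the last joint's range is limited). The gripper opens to 94 mm and grips with 3 to 60 N. Pads are 16 mm wide; open, the fingers measure 119 mm over their backs; the gripper's body (75 mm by 177 mm) begins 78 mm behind the grasp point.
Start: joints at [-1.336, 0.3, 1.521, -0, 1.321, -0.067], TCP at [0.163, -0.525, 0.224] pointing down, gripper open.
Joint ranges: [-3.03, 3.03], [-0.79, 2.21], [0.23, 2.52], [-1.04, 4.18], [0, 3.07], [-2.55, 2.55]. Speed limits (rad/s): [2.22, 2.22, 2.57, 3.14, 3.14, 3.14].

### API

Orientations are given as [roll, pitch, yaw] about the fixed x, y, z axes, in that order (R = Rz(yaw) Ry(pitch) Rx(roll)).
In Python, from station import get_obs, camera, workorder gives the robot as it stands.
- The arm moves only by the tool play_rows, never from a script. Its argument "motion" is a list that holds one entry, the list of rows, each a list of 7 numbers: the shift along the tool's x, y, z as a fraction of full scale, then the turn, a rotation vector about the tool's x, y, z as a fraction of full scale, then the opening, from -1 (shut) to 1 (fully open). In form: [[[x, y, z, ax, ay, az, grip], ...]]. A call has 1 to 10 rows; each row is the pose to reach, as a shift and turn from the pose commanded when the call began, along the tool's axes at that moment, turning the shorter way round; what a row does not reach only later rows make up. Full scale, the value 1, is 0.25 m for a shift and 2 pi rad for a turn. A row lasts 1/10 s, in which the tool goes at most 50 mm and 8.59 degrees, less where a joint would pass 70% of its speed; a pose out of reach is approached as far as the arm can. A call with a number of a shift or a turn outside -1 to 1 is refused whole. A call with a gripper value outside its range is refused whole. The fingers move at their own pace and stop on an object; "grip_force" is the grip in N (left out, the last holds). Time passes only in rows, so rows that repeat a pose let the fingers close. It gives the time, the measured TCP pose, the force, the opening and the grip force at its end, in the units of the state.
- get_obs(): the state, without advancing time (a new reading comes with each control period).
- camera(name): name is "side" or "top"; returns a dict with "frame" (480x640x3 uint8, red, green, blue), "z_map" (480x640 float32, m along the optical axis (not along the pixel's ray), 0 where there is no reading), "camera_matrix" (3x3 intrinsics, pixels), "T" (4x4, takes a point from camera to world coordinates). Camera axes: x right, y up, looking along -z (the intrinsics and any distortion apply to the point x, -y, -z); pixel columns grow to the right and rows downward; lengths in m; the calibration is good to about 2 mm. A picture is of the moment at which its call begins.
- workorder.hand_in(): hands the job in; it is judged then, once.
The state is a dict: "time_s": time; "qpos": joint angles; "joint_vel": joint speeds; "tau": joint torques, N m; "ee_pos": TCP position; "eef_rot": TCP orientation; "force": force on the tool from outside, world axes, zero at the start; "moment": the same for the moment, N m; "grip_width": finger opening in m; "grip_force": force on a finger pad.
Only numpy, scipy, OpenCV 4.12 (cv2) and the standard library are available. Lean on these libraries where they do the work, as an engineer would, in place of code of your own. Each camera call takes 0.05 s, during which the arm holds its last target. There are 200 camera calls.

### The job

Empty the stock bin into the bowl feeder: with the scoop, bring all eight ferrite cores over into the feeder's bowl, in one load or more, with none spilled. Ferrite chips easily, so do not handle the cores with the gripper, do not ram the scoop into the bin, and tip the cores out close over the bowl. Then lay the scoop back on its grey mat, open side up, let go of it, and leave the solder reel, tip cleaner and flux bottle where they stand.

Things in the scene. Friction and masses are not known exactly. Their poses are not given: they have to be found in the camera images.
- scoop: Loose aluminium hand scoop, 0.12 kg. Pan 90 mm long (x), 94 wide (y); floor 2.2 mm thick, tapering to 0.9 at the lip; back and side walls 32 mm high, the sides sloping down to 4 mm over the front 39 mm; open front and top; straight black handle at the back. Origin: centre of the pan's underside; +x to the open lip (at x = +45 mm), z up out of the pan. It stands level on its flat pan at the start.
- scoop_grip (a point): Grip point in the scoop's handle: x = -95, z = +62 mm in the scoop's frame (same axes). The handle is a bar 16 mm wide (y), 20 mm thick, 115 mm long, from x = -44, z = 22 mm rising backwards at 38 degrees; its flat sides face +y and -y, so it is gripped across y, with the gripper pitched as one likes. Pushed hard at the lip, the scoop can turn a little in the grip.
- scoop_lip (a point): Middle of the scoop's lower front edge, 45 mm ahead of the scoop's origin, at the underside.
- mat: Fixed grey tool mat 250 mm (x) by 130 mm (y), 3 mm thick, on which the scoop lies at the start. Origin: centre of its underside, z up.
- bin: Fixed grey plastic stock bin, 270 mm long (x), 114 wide (y); walls and floor 4 mm. Origin: centre of its underside, on the bench. End wall (+x) and sides 60 mm high; front wall (-x) 30 mm high, the sides slope down to it over the front 60 mm. The front 130 mm of its floor is bare at the start; the cores lie in the rest.
- bin_wall (a point): Foot of the bin's end wall, inside: middle of the corner between the floor (4 mm above the bench) and the end wall; axes as the bin's, +x points into the wall.
- feeder: Fixed vibratory bowl feeder (not running): grey drive with an open round steel bowl on top. Origin: centre of its foot on the bench. Bowl 184 mm across outside at the rim, 176 inside; rim 125 mm above the bench, flat floor at 80 mm with a 5 mm high, 20 mm wide bolt head in the middle. An outlet chute sticks out 45 mm from the bowl's side, no higher than the rim.
- feeder_in (a point): Centre of the feeder bowl's inner floor, 80 mm above the bench.
- feeder_rim (a point): Centre of the feeder bowl's mouth, 125 mm above the bench.
- core0: Ferrite drum core (one of eight alike): dark grey spool-shaped cylinder, 16 mm across its flanges and 18 mm long, about 13 g; smooth and fairly slippery (friction about 0.25), rims bevelled; it can roll. Origin: its centre; x is its axis. Lies in the bin at the start.
- core1: Ferrite drum core (one of eight alike): dark grey spool-shaped cylinder, 16 mm across its flanges and 18 mm long, about 13 g; smooth and fairly slippery (friction about 0.25), rims bevelled; it can roll. Origin: its centre; x is its axis. Lies in the bin at the start.
- core2: Ferrite drum core (one of eight alike): dark grey spool-shaped cylinder, 16 mm across its flanges and 18 mm long, about 13 g; smooth and fairly slippery (friction about 0.25), rims bevelled; it can roll. Origin: its centre; x is its axis. Lies in the bin at the start.
- core3: Ferrite drum core (one of eight alike): dark grey spool-shaped cylinder, 16 mm across its flanges and 18 mm long, about 13 g; smooth and fairly slippery (friction about 0.25), rims bevelled; it can roll. Origin: its centre; x is its axis. Lies in the bin at the start.
- core4: Ferrite drum core (one of eight alike): dark grey spool-shaped cylinder, 16 mm across its flanges and 18 mm long, about 13 g; smooth and fairly slippery (friction about 0.25), rims bevelled; it can roll. Origin: its centre; x is its axis. Lies in the bin at the start.
- core5: Ferrite drum core (one of eight alike): dark grey spool-shaped cylinder, 16 mm across its flanges and 18 mm long, about 13 g; smooth and fairly slippery (friction about 0.25), rims bevelled; it can roll. Origin: its centre; x is its axis. Lies in the bin at the start.
- core6: Ferrite drum core (one of eight alike): dark grey spool-shaped cylinder, 16 mm across its flanges and 18 mm long, about 13 g; smooth and fairly slippery (friction about 0.25), rims bevelled; it can roll. Origin: its centre; x is its axis. Lies in the bin at the start.
- core7: Ferrite drum core (one of eight alike): dark grey spool-shaped cylinder, 16 mm across its flanges and 18 mm long, about 13 g; smooth and fairly slippery (friction about 0.25), rims bevelled; it can roll. Origin: its centre; x is its axis. Lies in the bin at the start.
- reel: Bystander: solder wire reel standing on its flange, 62 mm across, 40 mm high, 0.35 kg. Origin: centre of its underside.
- cleaner: Bystander: black soldering-tip cleaner box with brass wool, 70 x 70 x 62 mm, 0.5 kg. Origin: centre of its underside.
- flux: Bystander: white flux bottle, 42 mm across, 110 mm tall, 0.13 kg. Origin: centre of its underside.
Mind the look-alikes: they are no part of the job. There is more than one size of the scoop; the one meant has the size given above.

How it is judged:
By the outcome, as a careful person would: the job done as asked, in the order asked, and still so for the second after the job is handed in, with the robot touching nothing.
It also fails if it takes over 72 s, if anything falls off the work surface, if the arm or the gripper's body presses on something with over 40 N, if the wrist force passes 120 N, or if a joint passes its speed limit or range.

## Working session

There is one attempt and no reset: what is moved stays moved. The work goes in short steps, Python scripts to look and compute and a tool call to move; the robot and the scene stay as the last step left them, time stands still between calls to the robot, and variables do not carry over. Pictures are saved under pics/ and viewed, at most 10 in all, crops included, and the job is handed in when it is done.

Besides the shell and the picture viewer there is one more tool, called after "Request:" as name(argument=value, ...), one argument or row to a line, values as JSON. play_rows: Moves the arm, as the interface text tells. Its arguments: {"type":"object","properties":{"motion":{"type":"array"},"grip_force":{"type":"number"}},"required":["motion"]}

```bash
ls; mkdir -p pics; python3 - <<'E'
from station import get_obs,camera
import cv2,numpy as np
o=get_obs();print(o)
for n in("top","side"):
    c=camera(n);np.savez(f"{n}0.npz",**c)
    cv2.imwrite(f"pics/{n}0.png",c["frame"][:,:,::-1])
    print(c["camera_matrix"],c["T"],[ (k,getattr(v,'shape',v)) for k,v in c.items()])
E
```

```text
pics
{'time_s': 0.0, 'qpos': array([-1.33562111e+00,  3.00463370e-01,  1.52162979e+00,  2.02762122e-05,
        1.32070431e+00, -6.66020238e-02]), 'joint_vel': array([-1.16164922e-03,  4.83271541e-05,  2.16034232e-03,  5.74170579e-04,
       -2.60971409e-03,  9.53861431e-04]), 'tau': array([ 1.72353277e-03, -5.31801581e+01, -3.52735054e+01,  7.08469329e-02,
        2.43713718e-02, -1.08839333e-04]), 'ee_pos': array([ 0.16340947, -0.52489021,  0.22386996]), 'eef_rot': array([-3.14039181e+00, -9.97800165e-05,  3.01772153e-01]), 'force': array([ 0.407961  , -0.32946826,  1.08649973]), 'moment': array([-0.01687471, -0.05833875, -0.00525526]), 'grip_force': 0.0, 'grip_width': 0.09385089347969065}
[[451.92242145   0.         320.46851964]
 [  0.         451.92242145 235.75895049]
 [  0.           0.           1.        ]] [[ 0.02755396  0.98220232 -0.18579393  0.28530765]
 [-0.99946194  0.03037797  0.0123695   0.05063972]
 [ 0.0177934   0.18535314  0.98251087  1.24052396]
 [ 0.          0.          0.          1.        ]] [('frame', (480, 640, 3)), ('z_map', (480, 640)), ('camera_matrix', (3, 3)), ('T', (4, 4))]
[[544.64074625   0.         314.35544908]
 [  0.         544.64074625 233.59250814]
 [  0.           0.           1.        ]] [[-0.98273672  0.11001406 -0.14874625  0.30558729]
 [-0.18495019 -0.60455583  0.77479396  1.0025304 ]
 [-0.00468719  0.78892912  0.61446633  0.87102155]
 [ 0.          0.          0.          1.        ]] [('frame', (480, 640, 3)), ('z_map', (480, 640)), ('camera_matrix', (3, 3)), ('T', (4, 4))]
```

View pics/top0.png

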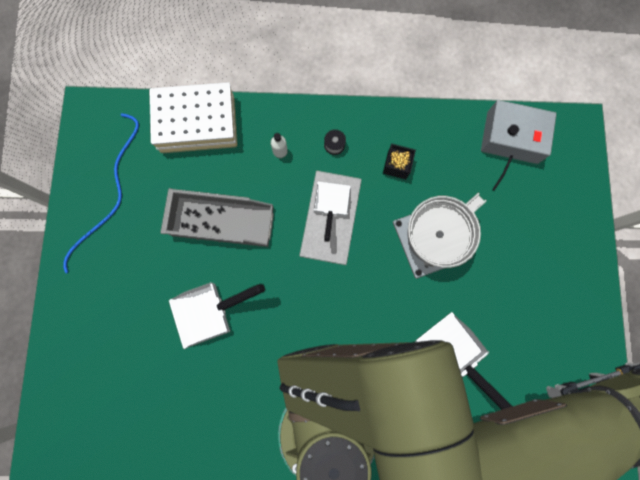

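View pics/side0.png

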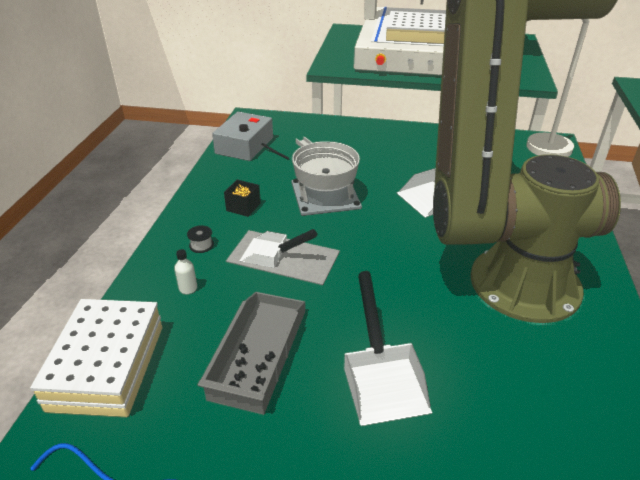

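The top view shows the mat scoop at (332,205), another scoop at (198,315), and a third at (455,340) partly behind the arm. The bin is at (218,217) with its high end on the left, and the bowl is at (443,233). Cores are at (185–222, 208–230). Only the mat scoop lies on the mat. I'll measure the sizes and confirm with a crop.

```bash
cat > h.py <<'E'
import numpy as np,cv2
from scipy.spatial.transform import Rotation as Rn
def load(n): return dict(np.load(n+".npz"))
def cloud(c):
    K=c["camera_matrix"];z=c["z_map"];v,u=np.mgrid[:480,:640]
    P=np.stack([(u-K[0,2])/K[0,0]*z,-(v-K[1,2])/K[1,1]*z,-z],-1)
    W=P@c["T"][:3,:3].T+c["T"][:3,3]; W[z==0]=np.nan; return W
def ray(c,u,v,zp):
    K=c["camera_matrix"];d=c["T"][:3,:3]@np.array([(u-K[0,2])/K[0,0],-(v-K[1,2])/K[1,1],-1]);o=c["T"][:3,3]
    return o+d*(zp-o[2])/d[2]
def proj(c,p):
    q=c["T"][:3,:3].T@(np.asarray(p)-c["T"][:3,3]);K=c["camera_matrix"]
    return np.array([K[0,2]-K[0,0]*q[0]/q[2],K[1,2]+K[1,1]*q[1]/q[2]])
E
python3 - <<'E'
from h import *
t=load("top0");s=load("side0");Wt=cloud(t);Ws=cloud(s)
def at(W,u,v,r=1):
    return np.round(np.nanmedian(W[v-r:v+r+1,u-r:u+r+1].reshape(-1,3),0),4)
print("bench",at(Wt,270,330),at(Ws,300,450))
print("mat",at(Wt,315,250),at(Ws,260,270))
print("pan floor",at(Wt,333,200),"binfloor",at(Wt,245,220),"bowl",at(Wt,430,220))
# rectangles at mask
def rect(W,m,name,zp=None,c=t):
    cs,_=cv2.findContours(m.astype(np.uint8),0,2);k=max(cs,key=cv2.contourArea)
    pts=np.array([ray(c,*p[0],zp)[:2] for p in k],np.float32)
    r=cv2.minAreaRect(pts);print(name,np.round(r[0],4),np.round(r[1],4),r[2]);return r
hsv=cv2.cvtColor(t["frame"],cv2.COLOR_RGB2HSV)
B=np.zeros((480,640),bool)
def box(x0,y0,x1,y1):
    b=B.copy();b[y0:y1,x0:x1]=1;return b
notg=~((hsv[...,0]>60)&(hsv[...,0]<100)&(hsv[...,1]>80))
rect(Wt,notg&box(295,165,368,268),"mat",.003)
for nm,b in(("scoopA",(305,175,360,220)),("scoopB",(160,275,235,355))):
    rect(Wt,(t["frame"].min(2)>200)&box(*b),nm,.03)
# bin: rim points
b=box(150,180,280,250)
hi=(Wt[...,2]>.05)&(Wt[...,2]<.07)&b;print("bin hi n",hi.sum())
rect(Wt,(Wt[...,2]>.02)&b,"bin>20mm",.05)
r=(Wt[...,2]>.115)&(Wt[...,2]<.135)&box(395,180,490,280)
p=Wt[r];
x,y=p[:,0],p[:,1];A=np.c_[2*x,2*y,np.ones(len(x))]
for i in range(4):
    q=np.linalg.lstsq(A,x*x+y*y,rcond=None)[0];R=np.sqrt(q[2]+q[0]**2+q[1]**2);e=np.hypot(x-q[0],y-q[1])-R
    k=abs(e)<.008;x,y,A=x[k],y[k],A[k]
print("bowl",q[:2],R,len(x),np.median(p[:,2]))
a=cv2.resize(t["frame"][165:265,150:290],None,fx=4,fy=4,interpolation=2);b2=cv2.resize(t["frame"][165:265,292:372],None,fx=4,fy=4,interpolation=2)
cv2.imwrite("pics/crop1.png",np.hstack([a,b2])[:,:800,::-1])
E
```

```text
bench [0.2586 0.1631 0.003 ] [0.4284 0.5059 0.0009]
mat [0.4788 0.0491 0.0029] [6.186e-01 6.720e-02 6.000e-04]
pan floor [0.6227 0.0025 0.0077] binfloor [0.5572 0.247  0.0055] bowl [ 0.5561 -0.252   0.0806]
mat [0.5755 0.0083] [0.1334 0.2541] 81.03324127197266
scoopA [0.623  0.0074] [0.093  0.0871] 83.5656509399414
scoopB [0.2924 0.3506] [0.1292 0.124 ] 23.311790466308594
bin hi n 852
bin>20mm [0.5538 0.3146] [0.2887 0.1281] 84.9714584350586
bowl [ 0.51944113 -0.27626237] 0.08815357269916343 468 0.12329555494123556
```

```bash
python3 - <<'E'
import cv2
t=cv2.imread("pics/side0.png");cv2.imwrite("pics/crop2.png",cv2.resize(t[220:420,190:390],None,fx=3,fy=3,interpolation=2))
E
```

```text
(no output)
```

View pics/crop1.png

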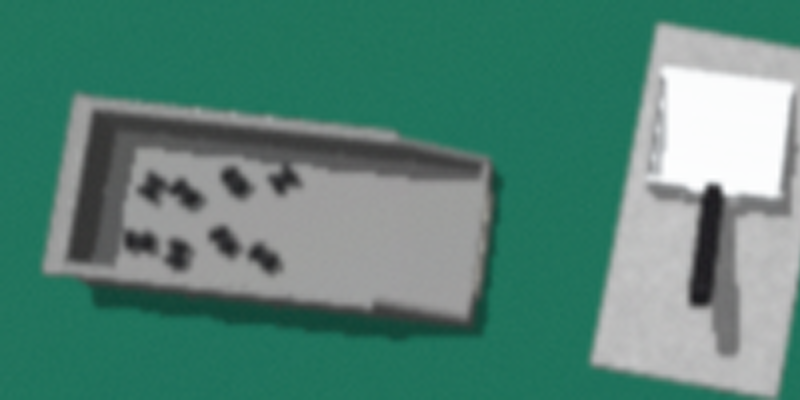

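The crop shows scoop A (top pixel 332,205) on the mat at about 93 × 87 mm, which matches the 94 × 90 pan. Scoop B at (198,315) is about 129 mm and the third scoop at (455,340) is similarly large, so scoop A is the one meant. The eight cores sit in the left (end-wall) half of the bin. Next I'll measure the poses precisely.

```bash
python3 - <<'E'
from h import *
C={n:load(n+"0") for n in("top","side")};W={n:cloud(C[n]) for n in C}
np.set_printoptions(precision=4,suppress=True)
def fit(P):
    m=np.median(P,0)
    for i in range(5):
        m=P.mean(0);d=np.linalg.svd(P-m,full_matrices=False)[2][0];e=np.linalg.norm((P-m)-np.outer((P-m)@d,d),axis=1)
        P=P[e<max(.006,2*np.median(e))]
    return m,d*np.sign(d[0]),len(P)
for n in C:
    f=C[n]["frame"].astype(int);w=W[n]
    # bench/mat z check
    x,y,z=w[...,0],w[...,1],w[...,2]
    print(n,"bench z",np.nanmedian(z[(abs(x-.45)<.05)&(abs(y-.12)<.03)]),"mat",np.nanmedian(z[(abs(x-.48)<.02)&(abs(y-.03)<.05)&(f.min(2)>100)]))
    m=(f.max(2)<60)&(x>.42)&(x<.62)&(abs(y)<.08)&(z>.025)
    P=w[m];c,d,k=fit(P);t=P@d;print(" handle",k,c,d,"yaw",np.arctan2(d[1],d[0]),"rise",np.degrees(np.arcsin(d[2])),"len",np.percentile(t,98)-np.percentile(t,2),"ymid at ends",[np.median(P[abs(P[:,0]-q)<.008][:,1]) for q in (.49,.51,.53,.55)])
    m=(f.min(2)>190)&(x>.5)&(x<.7)&(abs(y)<.09)
    r=cv2.minAreaRect(w[m][:,:2].astype(np.float32));print(" pan",r, cv2.boxPoints(r))
    fl=m&(abs(x-.64)<.015)&(abs(y-.003)<.02);print(" pan floor z",np.nanmedian(z[fl]))
    b=(x>.45)&(x<.68)&(y>.1)&(y<.5)
    m=b&(z>.052)&(z<.066);r=cv2.minAreaRect(w[m][:,:2].astype(np.float32));print(" binrim",r);print(cv2.boxPoints(r))
    m=b&(z>.012)&(z<.045)
    P=w[m]; np.save(f"binw_{n}.npy",P)
    rr=b&(z>.05); print(" rim z p95",np.percentile(z[rr],90))
    rr=(np.hypot(x-.519,y+.276)<.1)&(z>.115)&(z<.135);p=w[rr];A=np.c_[2*p[:,:2],np.ones(len(p))];q=np.linalg.lstsq(A,(p[:,:2]**2).sum(1),rcond=None)[0];print(" bowl",q[:2],np.sqrt(q[2]+q[0]**2+q[1]**2))
    # cores: dark blobs in bin
    m=(f.max(2)<75)&b&(z>.003)&(z<.03);n_,l,s,cc=cv2.connectedComponentsWithStats(m.astype(np.uint8))
    for i in range(1,n_):
        if s[i,4]>6:print("  core",s[i,4],cc[i],ray(C[n],*cc[i],.012)[:2],np.median(z[l==i]))
E
```

```text
top bench z 0.0017822769609242561 mat 0.0046731190292217395
 handle 112 [0.5338 0.0158 0.077 ] [ 0.7895 -0.085  -0.6079] yaw -0.10725277097909634 rise -37.435943942734 len 0.09807720896063127 ymid at ends [np.float64(0.019427962454063107), np.float64(0.019608294152994192), np.float64(0.0169360055856943), np.float64(0.014209418026583487)]
 pan ((0.5947797894477844, 0.005190223455429077), (0.1211833730340004, 0.19694656133651733), 81.28411102294922) [[ 0.4883 -0.0398]
 [ 0.6829 -0.0696]
 [ 0.7013  0.0502]
 [ 0.5066  0.08  ]]
 pan floor z 0.006373162288319634
 binrim ((0.555094838142395, 0.3349151611328125), (0.24131548404693604, 0.12405931949615479), 85.0523452758789)
[[0.4829 0.2201]
 [0.6065 0.2094]
 [0.6273 0.4498]
 [0.5037 0.4605]]
 rim z p95 0.06418274447494568
 bowl [ 0.5184 -0.2753] 0.08774983483746479
  core 281 [204.8932 204.8399] [0.5954 0.3599] 0.01816330698831381
  core 24 [208.375 210.25 ] [0.5802 0.3491] 0.018493125495706253
  core 19 [220.4211 209.6316] [0.5831 0.3159] 0.017697294290097476
  core 21 [187.619  211.4286] [0.575  0.4063] 0.017062882118560108
  core 23 [196.
[... 1694 characters left out ...]
086 0.3006] 0.017266439530198463
  core 169 [294.9763 329.9763] [0.4927 0.2491] 0.016006010014278593
  core 67 [242.8209 348.0746] [0.5862 0.3157] 0.015532005601948451
  core 227 [273.837  382.1145] [0.5043 0.385 ] 0.016808167617494374
  core 58 [269.5    356.1724] [0.528 0.326] 0.014981093625127895
  core 56 [240.3929 361.7143] [0.581  0.3498] 0.01504621051692967
  core 59 [260.5763 366.9661] [0.5385 0.355 ] 0.01548298921468938
  core 67 [239.2836 375.5224] [0.5735 0.3822] 0.015497353640663625
  core 53 [259.8679 379.9811] [0.5318 0.385 ] 0.016449996111449705
  core 31 [233.3871 383.4516] [0.5791 0.4019] 0.017947332489514523
  core 31 [254.6129 388.2903] [0.5365 0.4051] 0.015589198517700353
```

```bash
cat >> h.py <<'E'
import json
def scoop(lip,psi,th,dg=(0,0,0)):   # lip point world, yaw, lip-up pitch -> tool pose (p,R)
    Rs=Rn.from_euler("ZY",[psi,-th]); return np.array(lip)+Rs.apply(np.array([-.14,0,.062])+dg), Rs*Rn.from_euler("x",np.pi)
def down(p,psi): return np.array(p),Rn.from_euler("ZX",[psi,np.pi])
def rows(p0,R0,wps,grip):
    out=[]
    for p,R in wps:
        d=R0.inv().apply(p-p0)/.25; r=(R0.inv()*R).as_rotvec()/(2*np.pi)
        out.append([*d.round(4).tolist(),*r.round(4).tolist(),grip]); assert abs(d).max()<=1,d
    return out
def nxt(p0,R0,row):  # commanded pose after row
    return p0+R0.apply(np.array(row[:3])*.25),R0*Rn.from_rotvec(np.array(row[3:6])*2*np.pi)
def now():
    from station import get_obs
    o=get_obs();return o["ee_pos"],Rn.from_euler("xyz",o["eef_rot"]),o
E
python3 - <<'E'
from h import *
p,R,o=now()
a=[down((.4,-.25,.23),-.105)];print(rows(p,R,a,0.2))
q=nxt(p,R,rows(p,R,a,0)[0]);b=[down((.53,.0155,.15),-.105),down((.53,.0155,.065),-.105)]
print(q[0],q[1].as_euler("xyz"));print(rows(*q,b[:1],.2),)
q=down((.53,.0155,.15),-.105);print(rows(*q,b[1:],.2))
# end-wall/sides check in bin frame
u=np.array([.0863,.9963]);v=np.array([.9963,-.0863])
for n in("top","side"):
    P=np.load(f"binw_{n}.npy");d=P[:,:2]-[.5537,.3158];U=d@u;V=d@v
    print(n,[(g,np.round([np.median(s),len(s)],4)) for g,s in(("end",U[(U>.11)&(abs(V)<.04)]),("front",U[(U<-.11)&(abs(V)<.04)]),("V+",V[(V>.045)&(abs(U)<.06)]),("V-",V[(V<-.045)&(abs(U)<.06)]))])
E
```

```text
Traceback (most recent call last):
  File "h.py", line 22, in rows
    out.append([*d.round(4).tolist(),*r.round(4).tolist(),grip]); assert abs(d).max()<=1,d
                                                                         ^^^^^^^^^^^^^^^
AssertionError: [ 1.23040591 -0.76882335 -0.02330755]
```

```bash
python3 - <<'E'
from h import *
p,R,o=now()
a=[down((.35,-.27,.22),-.105)];print(rows(p,R,a,0.2))
q=a[0];b=[down((.53,-.06,.18),-.105),down((.53,.0155,.15),-.105),down((.53,.0155,.065),-.105)]
print(rows(*q,b[:2],.2),)
q=b[1];print(rows(*q,b[2:],.2))
u=np.array([.0863,.9963]);v=np.array([.9963,-.0863])
for n in("top","side"):
    P=np.load(f"binw_{n}.npy");d=P[:,:2]-[.5537,.3158];U=d@u;V=d@v
    print(n,[(g,np.round([np.median(s),len(s)],4)) for g,s in(("end",U[(U>.11)&(abs(V)<.04)]),("front",U[(U<-.11)&(abs(V)<.04)]),("V+",V[(V>.045)&(abs(U)<.06)]),("V-",V[(V<-.045)&(abs(U)<.06)]))])
E
```

```text
Traceback (most recent call last):
  File "h.py", line 22, in rows
    out.append([*d.round(4).tolist(),*r.round(4).tolist(),grip]); assert abs(d).max()<=1,d
                                                                         ^^^^^^^^^^^^^^^
AssertionError: [ 1.01566275 -0.75184415  0.01665594]
```

```bash
python3 - <<'E'
from h import *
p,R,o=now()
a=[down((.35,-.29,.22),-.105)];print(rows(p,R,a,0.2))
q=a[0];b=[down((.53,-.06,.18),-.105),down((.53,.0155,.15),-.105),down((.53,.0155,.065),-.105)]
print(rows(*q,b[:1],.2),rows(*b[0],b[1:2],.2))
q=b[1];print(rows(*q,b[2:],.2))
u=np.array([.0863,.9963]);v=np.array([.9963,-.0863])
for n in("top","side"):
    P=np.load(f"binw_{n}.npy");d=P[:,:2]-[.5537,.3158];U=d@u;V=d@v
    print(n,[(g,np.round([np.median(s),len(s)],4)) for g,s in(("end",U[(U>.11)&(abs(V)<.04)]),("front",U[(U<-.11)&(abs(V)<.04)]),("V+",V[(V>.045)&(abs(U)<.06)]),("V-",V[(V<-.045)&(abs(U)<.06)]))])
E
```

```text
[[0.9919, -0.6755, 0.0166, -0.0002, 0.0, 0.0647, 0.2]]
[[0.6196, -0.9904, 0.16, 0.0, 0.0, 0.0, 0.2]] [[-0.0317, -0.3003, 0.12, 0.0, 0.0, 0.0, 0.2]]
[[-0.0, -0.0, 0.34, 0.0, 0.0, 0.0, 0.2]]
top [('end', array([  0.1257, 113.    ])), ('front', array([-0.1401, 82.    ])), ('V+', array([5.35e-02, 1.22e+02])), ('V-', array([-0.0567, 56.    ]))]
side [('end', array([1.283e-01, 3.580e+02])), ('front', array([-1.381e-01,  2.450e+02])), ('V+', array([5.38e-02, 3.18e+02])), ('V-', array([-5.64e-02,  2.17e+02]))]
```

Request:
play_rows(
  motion=[
    [[0.99,-0.675,0.016,0,0,0.065,0.2],[0.99,-0.675,0.016,0,0,0.065,0.2],[0.99,-0.675,0.016,0,0,0.065,0.2],[0.99,-0.675,0.016,0,0,0.065,0.2],[0.99,-0.675,0.016,0,0,0.065,0.2],[0.99,-0.675,0.016,0,0,0.065,0.2],[0.99,-0.675,0.016,0,0,0.065,0.2]],
  ],
)

```text
time_s: 0.8
ee_pos: [0.3519, -0.2869, 0.2204]
eef_rot: [-3.141, -0.0, -0.102]
force: [0.5, -0.6, 0.1]
grip_width: 0.0565
grip_force: 0.0
```

Request:
play_rows(
  motion=[
    [[0.62,-0.99,0.16,0,0,0,0.2],[0.62,-0.99,0.16,0,0,0,0.2],[0.62,-0.99,0.16,0,0,0,0.2],[0.62,-0.99,0.16,0,0,0,0.2],[0.62,-0.99,0.16,0,0,0,0.2],[0.62,-0.99,0.16,0,0,0,0.2],[0.62,-0.99,0.16,0,0,0,0.2],[0.62,-0.99,0.16,0,0,0,0.2]],
  ],
)

```text
time_s: 1.6
ee_pos: [0.5299, -0.0608, 0.1798]
eef_rot: [3.141, 0.001, -0.105]
force: [-0.8, -0.9, 0.5]
grip_width: 0.0567
grip_force: 0.0
```

Request:
play_rows(
  motion=[
    [[-0.03,-0.3,0.12,0,0,0,0.2],[-0.03,-0.3,0.12,0,0,0,0.2],[-0.03,-0.3,0.12,0,0,0,0.2],[-0.03,-0.3,0.12,0,0,0,0.2]],
  ],
)

```text
time_s: 2.0
ee_pos: [0.5304, 0.0134, 0.1507]
eef_rot: [3.141, -0.0, -0.107]
force: [-0.2, 0.1, -0.5]
grip_width: 0.0564
grip_force: 0.0
```

```bash
python3 - <<'E'
from h import *
from station import camera
p,R,o=now();print(o["time_s"],p,o["eef_rot"],o["qpos"],o["grip_width"])
print(rows(p,R,[down((.53,.0155,.065),-.105)],.2))
c=camera("top");d=camera("side")
cv2.imwrite("pics/g1.png",np.hstack([cv2.resize(c["frame"][150:290,270:400],(390,420)),cv2.resize(d["frame"][180:320,200:330],(390,420))])[...,::-1])
E
```

```text
2.0 [0.53036371 0.01338726 0.15074882] [ 3.14128533e+00 -1.21295383e-04 -1.07034152e-01] [-4.36563454e-02  3.30069390e-01  1.66149173e+00 -3.44441495e-04
  1.14992997e+00  1.63431486e+00] 0.056447423530267514
[[-0.0024, -0.0084, 0.343, 0.0, -0.0, -0.0003, 0.2]]
```

View pics/g1.png

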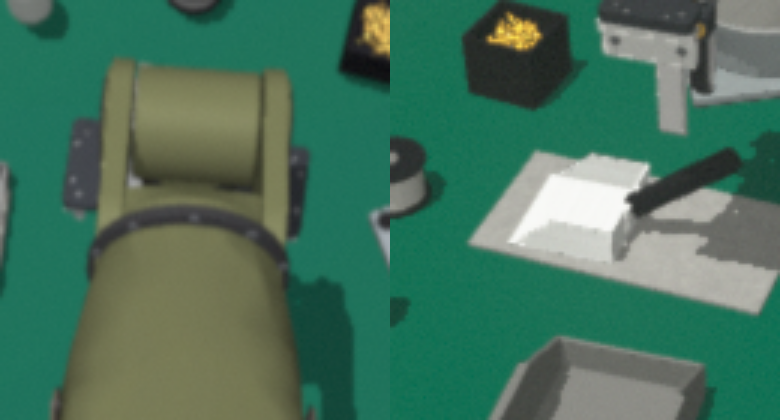

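The side view shows the gripper above the handle (handle at about (690,180) in the collage), with the fingers either side of its line. I'll descend and grip.

Request:
play_rows(
  motion=[
    [[0,0,0.17,0,0,0,0.2],[0,0,0.3,0,0,0,0.2],[0,0,0.343,0,0,0,0.2],[0,0,0.343,0,0,0,0.2],[0,0,0.343,0,0,0,-1],[0,0,0.343,0,0,0,-1],[0,0,0.343,0,0,0,-1],[0,0,0.343,0,0,0,-1],[0,0,0.343,0,0,0,-1],[0,0,0.343,0,0,0,-1]],
  ],
  grip_force=55,
)

```text
time_s: 3.1
ee_pos: [0.5307, 0.0146, 0.0649]
eef_rot: [-3.142, -0.0, -0.107]
force: [-1.6, 0.1, 2.1]
grip_width: 0.0158
grip_force: 55.0
```

Request:
play_rows(
  motion=[
    [[0,0,0,0,0,0,-1],[0,0,0,0,0,0,-1],[0,0,-0.1,0,0,0,-1],[0,0,-0.25,0,0,0,-1],[0,0,-0.4,0,0,0,-1],[0,0,-0.5,0,0,0,-1],[0,0,-0.5,0,0,0,-1],[0,0,-0.5,0,0,0,-1]],
  ],
)

```text
time_s: 3.9
ee_pos: [0.5303, 0.0146, 0.189]
eef_rot: [3.142, 0.001, -0.107]
force: [-0.5, 1.3, -1.7]
grip_width: 0.0159
grip_force: 55.0
```

```bash
cat >> h.py <<'E'
BU=np.array([.0863,.9963]);BV=np.array([.9963,-.0863]);BC=np.array([.5537,.3158])
def inbin(u,v,z,th,dpsi=0): return scoop([*(BC+u*BU+v*BV),z],1.4844+dpsi,th)
def binframe(p): d=np.asarray(p)[:2]-BC; return d@BU,d@BV
E
python3 - <<'E'
from h import *
p,R,o=now();print(p)
T=inbin(-.02,0,.10,np.radians(-8));print(T[0],T[1].as_euler("xyz"))
r=rows(p,R,[T],-1);print(r)
# down move from T along world z
T2=inbin(-.02,0,.010,np.radians(-8));print(rows(*T,[T2],-1))
E
```

```text
[0.53034891 0.01456028 0.1889622 ]
[0.54075569 0.16635011 0.18088085] [3.14159265 0.13962634 1.4844    ]
[[-0.0232, -0.6081, 0.0323, -0.0177, -0.0173, -0.2528, -1]]
[[0.0501, -0.0, 0.3565, 0.0, 0.0, 0.0, -1]]
```

Request:
play_rows(
  motion=[
    [[0,-0.06,-0.08,0,0,-0.023,-1],[0,-0.12,-0.16,0,0,-0.046,-1],[0,-0.18,-0.16,0,0,-0.069,-1],[0,-0.24,-0.16,0,0,-0.092,-1],[0,-0.3,-0.16,0,0,-0.115,-1],[0,-0.36,-0.16,0,0,-0.138,-1],[-0.01,-0.42,-0.16,0,0,-0.161,-1],[-0.015,-0.5,-0.16,0,0,-0.184,-1],[-0.02,-0.56,-0.1,0,0,-0.207,-1],[-0.023,-0.608,-0.05,-0.01,-0.01,-0.23,-1]],
  ],
)

```text
time_s: 4.9
ee_pos: [0.5405, 0.1661, 0.1998]
eef_rot: [3.139, 0.075, 1.33]
force: [-0.5, -0.4, -1.5]
grip_width: 0.0158
grip_force: 55.0
```

```bash
python3 - <<'E'
from h import *
p,R,o=now();print(p)
T=inbin(-.02,0,.06,np.radians(-8))
print(rows(p,R,[T],-1))
E
```

```text
[0.54052961 0.16606792 0.19981104]
[[0.0189, 0.0, 0.235, -0.0022, -0.0103, -0.0245, -1]]
```

Request:
play_rows(
  motion=[
    [[0.005,0,0.03,-0.002,-0.0103,-0.0245,-1],[0.01,0,0.12,-0.002,-0.0103,-0.0245,-1],[0.019,0,0.235,-0.002,-0.0103,-0.0245,-1],[0.019,0,0.235,-0.002,-0.0103,-0.0245,-1],[0.019,0,0.235,-0.002,-0.0103,-0.0245,-1]],
  ],
)

```text
time_s: 5.4
ee_pos: [0.5411, 0.1665, 0.1426]
eef_rot: [-3.141, 0.139, 1.48]
force: [-0.6, 0.5, -0.1]
grip_width: 0.0157
grip_force: 55.0
```

```bash
python3 - <<'E'
from h import *
from station import camera
p,R,o=now();print(o["time_s"],p,o["eef_rot"],o["force"],o["moment"])
d=camera("side");c=camera("top")
np.savez("side1.npz",**d);np.savez("top1.npz",**c)
Rs=R*Rn.from_euler("x",-np.pi)
S=lambda x,y,z:p+Rs.apply(np.array([x+.095,y,z-.062]))
ims=[]
for k,b in((d,(190,270,330,420)),(c,(150,160,290,250))):
    im=k["frame"].copy()
    for q in((45,47,0),(45,-47,0),(-45,47,0),(-45,47,32),(-45,-47,32),(-134.6,0,93)):
        a=proj(k,S(*np.array(q)/1e3));cv2.circle(im,tuple(np.round(a).astype(int)),1,(255,0,0),-1)
    ims.append(cv2.resize(im[b[1]:b[3],b[0]:b[2]],(400,430 if k is d else 257)))
cv2.imwrite("pics/b1.png",np.vstack(ims)[:600,:,::-1])
E
```

```text
5.4 [0.54112724 0.16649029 0.14255033] [-3.1407919   0.13924362  1.47953069] [-0.57453507  0.51773642 -0.12882892] [-0.06709477 -0.08281347 -0.00122843]
```

View pics/b1.png

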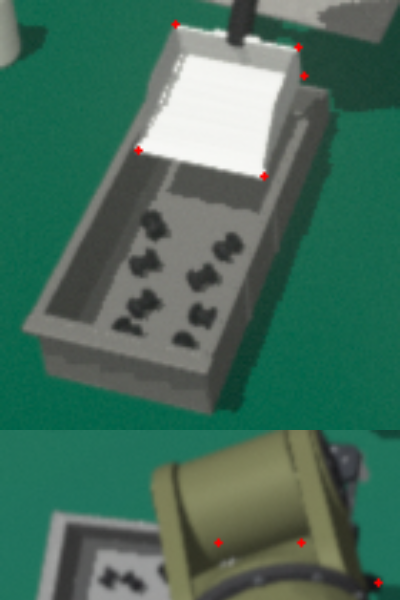

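The predicted pan corners (red) land on the real corners: lip at (138,150) and (263,176), back at (176,24) and (298,47). So the grip offset is right, and the pan lies between the bin walls ahead of the cores. Now I'll lower it.

```bash
python3 - <<'E'
from h import *
p,R,o=now()
t=np.radians
print(rows(p,R,[inbin(-.02,0,z,t(-8)) for z in(.03,.012,.006,.004)],-1))
E
```

```text
[[0.0169, -0.0048, 0.1323, 0.0003, -0.0003, -0.0009, -1], [0.0268, -0.0049, 0.2036, 0.0003, -0.0003, -0.0009, -1], [0.0301, -0.005, 0.2274, 0.0003, -0.0003, -0.0009, -1], [0.0312, -0.005, 0.2353, 0.0003, -0.0003, -0.0009, -1]]
```

Request:
play_rows(
  motion=[
    [[0.008,-0.005,0.06,0,0,-0.001,-1],[0.017,-0.005,0.132,0,0,-0.001,-1],[0.025,-0.005,0.19,0,0,-0.001,-1],[0.028,-0.005,0.215,0,0,-0.001,-1],[0.03,-0.005,0.227,0,0,-0.001,-1],[0.03,-0.005,0.227,0,0,-0.001,-1]],
  ],
)

```text
time_s: 6.1
ee_pos: [0.5405, 0.1664, 0.0863]
eef_rot: [3.141, 0.138, 1.486]
force: [-1.0, -0.9, -0.4]
grip_width: 0.0157
grip_force: 55.0
```

Request:
play_rows(
  motion=[
    [[0.0007,0,0.005,0,0,0,-1],[0.0007,0,0.005,0,0,0,-1]],
  ],
)

```text
time_s: 6.3
ee_pos: [0.5404, 0.1664, 0.0852]
eef_rot: [3.14, 0.138, 1.486]
force: [0.4, 0.8, -2.0]
grip_width: 0.0156
grip_force: 55.0
```

Request:
play_rows(
  motion=[
    [[0.0007,0,0.005,0,0,0,-1],[0.0007,0,0.005,0,0,0,-1]],
  ],
)

```text
time_s: 6.5
ee_pos: [0.5406, 0.1664, 0.084]
eef_rot: [3.14, 0.138, 1.485]
force: [-0.9, -1.4, 3.7]
grip_width: 0.0151
grip_force: 55.0
```

```bash
python3 - <<'E'
from h import *
t=np.radians
c=inbin(-.02,0,.0035,t(-8))
us=[.0+ .006*i-.014 for i in range(10)]
w=[inbin(u,0,.004,t(-8)) for u in us];print(us[-1]);print(rows(*c,w,-1))
c=w[-1];w=[inbin(.04+.006*(i+1),0,.004,t(-8+.4*(i+1))) for i in range(10)];print(rows(*c,w,-1))
E
```

```text
0.04
[[0.0235, 0.0, -0.0053, 0.0, 0.0, 0.0, -1], [0.0473, 0.0, -0.0087, 0.0, 0.0, 0.0, -1], [0.071, 0.0, -0.012, 0.0, 0.0, 0.0, -1], [0.0948, 0.0, -0.0153, 0.0, 0.0, 0.0, -1], [0.1186, 0.0, -0.0187, 0.0, 0.0, 0.0, -1], [0.1423, 0.0, -0.022, 0.0, 0.0, 0.0, -1], [0.1661, 0.0, -0.0254, 0.0, 0.0, 0.0, -1], [0.1899, 0.0, -0.0287, 0.0, 0.0, 0.0, -1], [0.2136, 0.0, -0.032, 0.0, 0.0, 0.0, -1], [0.2374, 0.0, -0.0354, 0.0, 0.0, 0.0, -1]]
[[0.022, 0.0, 0.0006, 0.0, 0.0011, 0.0, -1], [0.0441, 0.0, 0.0012, -0.0, 0.0022, 0.0, -1], [0.0662, 0.0, 0.0018, 0.0, 0.0033, -0.0, -1], [0.0884, 0.0, 0.0024, 0.0, 0.0044, -0.0, -1], [0.1105, 0.0, 0.003, 0.0, 0.0056, 0.0, -1], [0.1327, 0.0, 0.0036, 0.0, 0.0067, 0.0, -1], [0.1549, 0.0, 0.0043, 0.0, 0.0078, 0.0, -1], [0.1772, 0.0, 0.0049, 0.0, 0.0089, 0.0, -1], [0.1994, 0.0, 0.0056, -0.0, 0.01, 0.0, -1], [0.2217, 0.0, 0.0063, -0.0, 0.0111, 0.0, -1]]
```

Request:
play_rows(
  motion=[
    [[0.0235,0,-0.005,0,0,0,-1],[0.047,0,-0.009,0,0,0,-1],[0.071,0,-0.012,0,0,0,-1],[0.095,0,-0.0155,0,0,0,-1],[0.1185,0,-0.0185,0,0,0,-1],[0.142,0,-0.022,0,0,0,-1],[0.166,0,-0.0255,0,0,0,-1],[0.19,0,-0.0285,0,0,0,-1],[0.2135,0,-0.032,0,0,0,-1],[0.237,0,-0.0355,0,0,0,-1]],
  ],
)

```text
time_s: 7.5
ee_pos: [0.5454, 0.2265, 0.0841]
eef_rot: [3.141, 0.138, 1.486]
force: [0.4, -3.4, 4.2]
grip_width: 0.0156
grip_force: 55.0
```

```bash
python3 - <<'E'
from h import *
from station import camera
p,R,o=now();print(o["time_s"],p,o["eef_rot"],o["force"],binframe(p))
d=camera("side");cv2.imwrite("pics/b2.png",cv2.resize(d["frame"][280:420,190:330],(560,560),interpolation=2)[...,::-1])
E
```

```text
7.5 [0.54538839 0.22650518 0.08412004] [3.14113335 0.13845459 1.48562528] [ 0.43473649 -3.37501154  4.23676767] (np.float64(-0.08968172103475396), np.float64(-0.0005747115833421663))
```

View pics/b2.png

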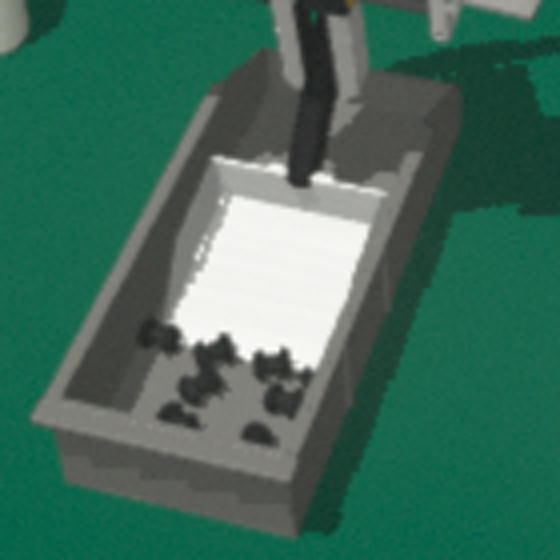

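The side crop shows seven cores ahead of the lip and one at (160,335), right at the left lip corner. I'll compute whether it is inside the pan's width.

```bash
python3 - <<'E'
from h import *
d=load("side1")
for q in((160,335),(215,350),(200,385),(180,415),(272,365),(305,376),(283,400),(258,435)):
    w=ray(d,190+q[0]/4,280+q[1]/4,.012);print(q,np.round(binframe(w),4))
p,R,o=now();Rs=R*Rn.from_euler("x",-np.pi)
for y in(47,-47): print(y,np.round(binframe(p+Rs.apply([.14,y/1e3,-.062])),4))
E
```

```text
(160, 335) [0.0463 0.0421]
(215, 350) [0.0477 0.0127]
(200, 385) [0.0691 0.012 ]
(180, 415) [0.0878 0.0147]
(272, 365) [ 0.0487 -0.0173]
(305, 376) [ 0.0506 -0.0349]
(283, 400) [ 0.0667 -0.0295]
(258, 435) [ 0.0886 -0.025 ]
47 [ 0.0411 -0.0478]
-47 [0.0413 0.0462]
```

The left core is at v = +42 mm, so it touches the bin side and the pan's side wall (±45–47) would catch it. I'll back off 8 mm, slide the pan against the +v side, and push on from there so it goes inside.

Request:
play_rows(
  motion=[
    [[-0.016,0,0.002,0,0,0,-1],[-0.032,0,0.004,0,0,0,-1],[-0.032,0.008,0.004,0,0,0,-1],[-0.032,0.014,0.004,0,0,0,-1],[-0.032,0.014,0.004,0,0,0,-1]],
  ],
)

```text
time_s: 8.05
ee_pos: [0.5483, 0.2174, 0.0842]
eef_rot: [3.141, 0.139, 1.485]
force: [-1.8, -2.1, 3.9]
grip_width: 0.0153
grip_force: 55.0
```

Request:
play_rows(
  motion=[
    [[0,0.006,0,0,0,0,-1],[0,0.006,0,0,0,0,-1]],
  ],
)

```text
time_s: 8.25
ee_pos: [0.5497, 0.2175, 0.0842]
eef_rot: [3.141, 0.139, 1.486]
force: [-0.7, -0.9, 3.0]
grip_width: 0.0157
grip_force: 55.0
```

Request:
play_rows(
  motion=[
    [[0,0.005,0,0,0,0,-1],[0,0.005,0,0,0,0,-1]],
  ],
)

```text
time_s: 8.45
ee_pos: [0.551, 0.2175, 0.0842]
eef_rot: [3.141, 0.138, 1.486]
force: [-1.7, 0.1, 2.2]
grip_width: 0.0153
grip_force: 55.0
```

```bash
cat >> h.py <<'E'
def cores(d,zc=.012):
    w=cloud(d);f=d["frame"].max(2);x,y,z=np.moveaxis(w,-1,0);D=w[...,:2]-BC;U=D@BU;V=D@BV
    m=(f<62)&(U>-.06)&(U<.13)&(abs(V)<.051)&(z<.045)
    n,l,s,c=cv2.connectedComponentsWithStats(m.astype(np.uint8))
    return [(int(s[i,4]),*np.round(binframe(ray(d,*c[i],zc)),3).tolist(),round(float(np.median(z[l==i])),3)) for i in range(1,n) if s[i,4]>12]
E
python3 - <<'E'
from h import *
from station import camera
p,R,o=now();print(o["time_s"],p,o["eef_rot"],o["force"])
Rs=R*Rn.from_euler("x",-np.pi)
for y in(47,-47): print(y,np.round(binframe(p+Rs.apply([.14,y/1e3,-.062])),4))
print(cores(camera("side")))
E
```

```text
8.45 [0.55097286 0.21752165 0.08419921] [3.14112772 0.13831056 1.48562669] [-1.67453451  0.10021791  2.18155988]
47 [ 0.0319 -0.0414]
-47 [0.032  0.0526]
[(90, 0.061, 0.013, 0.016), (61, 0.077, 0.044, 0.015), (82, 0.06, -0.024, 0.016), (27, 0.088, 0.017, 0.017), (24, 0.088, -0.024, 0.016)]
```

Request:
play_rows(
  motion=[
    [[0,0.004,0,0,0,0,-1],[0,0.004,0,0,0,0,-1]],
  ],
)

```text
time_s: 8.7
ee_pos: [0.5518, 0.2174, 0.0842]
eef_rot: [3.141, 0.138, 1.486]
force: [-2.8, -0.4, 1.1]
grip_width: 0.0159
grip_force: 55.0
```

Request:
play_rows(
  motion=[
    [[0,0.004,0,0,0,0,-1],[0,0.004,0,0,0,0,-1]],
  ],
)

```text
time_s: 8.9
ee_pos: [0.5521, 0.2173, 0.0841]
eef_rot: [-3.14, 0.139, 1.486]
force: [-8.3, -1.4, 5.9]
grip_width: 0.0154
grip_force: 55.1
```

```bash
python3 - <<'E'
from h import *
t=np.radians
c=inbin(.032,.007,.004,t(-8))
w=[inbin(.032+.005*(i+1),.0065,.004,t(-8+.3*(i+1))) for i in range(10)];print(rows(*c,w,-1))
c=w[-1];w=[inbin(.082+.003*(i+1),.0065,.004,t(-5)) for i in range(10)];print(rows(*c,w,-1))
E
```

```text
[[0.0185, -0.002, 0.0002, 0.0, 0.0008, -0.0, -1], [0.037, -0.002, 0.0003, 0.0, 0.0017, -0.0, -1], [0.0556, -0.002, 0.0005, 0.0, 0.0025, 0.0, -1], [0.0742, -0.002, 0.0006, 0.0, 0.0033, -0.0, -1], [0.0927, -0.002, 0.0008, 0.0, 0.0042, 0.0, -1], [0.1113, -0.002, 0.001, -0.0, 0.005, 0.0, -1], [0.1299, -0.002, 0.0012, 0.0, 0.0058, -0.0, -1], [0.1486, -0.002, 0.0014, 0.0, 0.0067, 0.0, -1], [0.1672, -0.002, 0.0016, 0.0, 0.0075, -0.0, -1], [0.1858, -0.002, 0.0018, -0.0, 0.0083, -0.0, -1]]
[[0.012, 0.0, -0.001, 0.0, 0.0, 0.0, -1], [0.0239, 0.0, -0.0021, 0.0, 0.0, 0.0, -1], [0.0359, 0.0, -0.0031, 0.0, 0.0, 0.0, -1], [0.0478, 0.0, -0.0042, 0.0, 0.0, 0.0, -1], [0.0598, 0.0, -0.0052, 0.0, 0.0, 0.0, -1], [0.0717, 0.0, -0.0063, 0.0, 0.0, 0.0, -1], [0.0837, 0.0, -0.0073, 0.0, 0.0, 0.0, -1], [0.0956, 0.0, -0.0084, 0.0, 0.0, 0.0, -1], [0.1076, 0.0, -0.0094, 0.0, 0.0, 0.0, -1], [0.1195, 0.0, -0.0105, 0.0, 0.0, 0.0, -1]]
```

Request:
play_rows(
  motion=[
    [[0.0185,-0.002,0,0,0.001,0,-1],[0.037,-0.002,0,0,0.0017,0,-1],[0.0555,-0.002,0.0005,0,0.0025,0,-1],[0.074,-0.002,0.0006,0,0.0033,0,-1],[0.0925,-0.002,0.0008,0,0.0042,0,-1],[0.111,-0.002,0.001,0,0.005,0,-1],[0.13,-0.002,0.001,0,0.0058,0,-1],[0.1485,-0.002,0.0015,0,0.0067,0,-1],[0.167,-0.002,0.0015,0,0.0075,0,-1],[0.186,-0.002,0.002,0,0.0083,0,-1]],
  ],
)

```text
time_s: 9.9
ee_pos: [0.5557, 0.2626, 0.0772]
eef_rot: [-3.14, 0.088, 1.486]
force: [-8.0, -5.9, 6.5]
grip_width: 0.0156
grip_force: 55.0
```

```bash
cat > st.py <<'E'
from h import *
from station import camera
import sys
p,R,o=now();print(o["time_s"],p,o["eef_rot"],o["force"])
Rs=R*Rn.from_euler("x",-np.pi)
for y in(47,-47):
    l=p+Rs.apply([.14,y/1e3,-.062]);print(y,np.round(binframe(l),4),l[2].round(4))
d=camera("side");np.savez("last.npz",**d);print(cores(d))
if len(sys.argv)>1: cv2.imwrite(f"pics/{sys.argv[1]}.png",cv2.resize(d["frame"][290:415,195:320],(600,600),interpolation=2)[...,::-1])
E
python3 st.py b3
```

```text
9.9 [0.5557155  0.26262289 0.07720824] [-3.14018858  0.0877554   1.48550805] [-7.9762141  -5.92389929  6.51691715]
47 [ 0.0812 -0.0406] 0.0032
-47 [0.0813 0.0534] 0.0031
[(33, 0.087, 0.045, 0.017), (62, 0.082, -0.012, 0.017), (26, 0.088, 0.016, 0.017)]
```

View pics/b3.png

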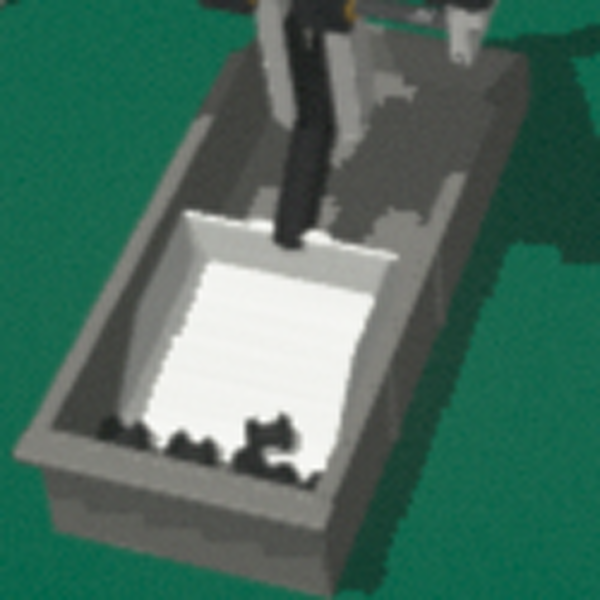

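The side crop shows cores bunched at the lip, with one at (270,432) already over the pan. The left core at (125,432) is still at the corner. I'll continue gently towards the wall.

Request:
play_rows(
  motion=[
    [[0.012,0,-0.002,0,0,0,-1],[0.024,0,-0.003,0,0,0,-1],[0.036,0,-0.004,0,0,0,-1],[0.048,0,-0.005,0,0,0,-1],[0.06,0,-0.006,0,0,0,-1],[0.072,0,-0.007,0,0,0,-1],[0.072,0,-0.007,0,0,0,-1]],
  ],
)

```text
time_s: 10.65
ee_pos: [0.5573, 0.2809, 0.0773]
eef_rot: [-3.14, 0.088, 1.486]
force: [-7.5, -3.1, 5.8]
grip_width: 0.0158
grip_force: 55.0
```

Request:
play_rows(
  motion=[
    [[0.01,0,-0.001,0,0,0,-1],[0.02,0,-0.002,0,0,0,-1],[0.03,0,-0.003,0,0,0,-1],[0.04,0,-0.004,0,0,0,-1],[0.04,0,-0.004,0,0,0,-1]],
  ],
)

```text
time_s: 11.15
ee_pos: [0.5581, 0.2909, 0.0775]
eef_rot: [-3.14, 0.088, 1.486]
force: [-7.2, -3.6, 5.4]
grip_width: 0.0155
grip_force: 55.0
```

```bash
python3 st.py b4
```

```text
11.15 [0.55811108 0.29086271 0.07745531] [-3.1403424   0.08770036  1.48576309] [-7.22793856 -3.63188559  5.41380189]
47 [ 0.1095 -0.0407] 0.0035
-47 [0.1096 0.0533] 0.0034
[]
```

Request:
play_rows(
  motion=[
    [[0.01,0,-0.001,0,0,0,-1],[0.02,0,-0.002,0,0,0,-1],[0.02,0,-0.002,0,0,0,-1]],
  ],
)

```text
time_s: 11.5
ee_pos: [0.5585, 0.2953, 0.0776]
eef_rot: [-3.14, 0.089, 1.486]
force: [-8.4, -7.4, 7.3]
grip_width: 0.0157
grip_force: 55.0
```

Request:
play_rows(
  motion=[
    [[0.008,0,-0.001,0,0,0,-1],[0.016,0,-0.002,0,0,0,-1],[0.016,0,-0.002,0,0,0,-1]],
  ],
)

```text
time_s: 11.8
ee_pos: [0.5586, 0.2979, 0.0779]
eef_rot: [-3.139, 0.091, 1.485]
force: [-12.6, -16.6, 11.6]
grip_width: 0.0155
grip_force: 55.0
```

Request:
play_rows(
  motion=[
    [[-0.01,-0.002,0,0,0,0,-1],[-0.012,-0.002,0,0,0,0,-1]],
  ],
)

```text
time_s: 12.0
ee_pos: [0.5585, 0.2972, 0.0778]
eef_rot: [-3.142, 0.086, 1.486]
force: [-2.7, 2.1, -0.5]
grip_width: 0.0155
grip_force: 55.0
```

```bash
python3 st.py b4; python3 - <<'E'
from h import *
from station import camera
c=camera("top");np.savez("lastt.npz",**c)
a=cv2.imread("pics/b4.png");b=cv2.resize(c["frame"][180:250,150:220],(600,600),interpolation=2)[...,::-1]
cv2.imwrite("pics/b5.png",cv2.resize(np.hstack([a[250:,:450],b[:350]]),None,fx=.75,fy=.75))
E
```

```text
12.0 [0.55848118 0.29715807 0.0778387 ] [-3.14152363  0.08641883  1.48564208] [-2.73437725  2.13737284 -0.51308652]
47 [ 0.1159 -0.0408] 0.004
-47 [0.116  0.0532] 0.004
[]
```

View pics/b5.png

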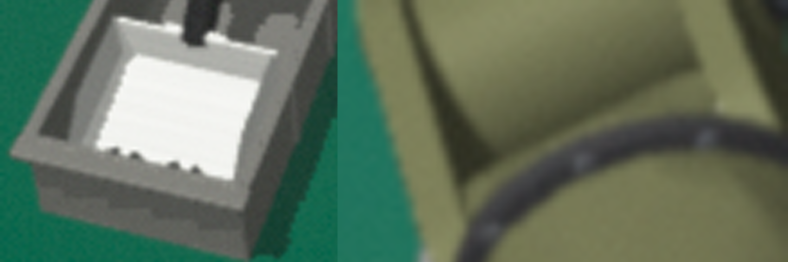

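The left panel shows about four core tops just over the lip at (112–195, 152–168), and the rest are hidden by the end wall. In the right panel the arm blocks the top camera. I'll take what is on the pan as load one: tilt back, keeping the lip near the wall.

```bash
python3 - <<'E'
from h import *
t=np.radians
c=inbin(.116,.006,.004,t(-5))
def w(th,dz=0,u=.115):return inbin(u,.006-.0035*min(1,max(0,(th+5)/15)),.005+max(0,.09*np.sin(t(th)))+dz,t(th))
W=[w(-2),w(1),w(5),w(9),w(13,.002),w(17,.002),w(21,.003),w(25,.004),w(28,.005),w(28,.005)]
print(rows(*c,W,-1)); print(W[-1][0])
E
```

```text
[[-0.0165, -0.0028, 0.026, -0.0, 0.0083, 0.0, -1], [-0.0277, -0.0056, 0.05, 0.0, 0.0167, 0.0, -1], [-0.0416, -0.0093, 0.0661, -0.0, 0.0278, 0.0, -1], [-0.0526, -0.0131, 0.0831, -0.0, 0.0389, 0.0, -1], [-0.0613, -0.014, 0.0929, -0.0, 0.05, 0.0, -1], [-0.0663, -0.014, 0.1114, -0.0, 0.0611, 0.0, -1], [-0.0687, -0.014, 0.1265, 0.0, 0.0722, 0.0, -1], [-0.068, -0.014, 0.1421, -0.0, 0.0833, 0.0, -1], [-0.0655, -0.014, 0.1531, 0.0, 0.0917, 0.0, -1], [-0.0655, -0.014, 0.1531, 0.0, 0.0917, 0.0, -1]]
[0.55293722 0.27800847 0.04126917]
```

Request:
play_rows(
  motion=[
    [[-0.0165,-0.003,0.026,0,0.008,0,-1],[-0.0275,-0.0055,0.05,0,0.0165,0,-1],[-0.0415,-0.009,0.066,0,0.028,0,-1],[-0.0525,-0.013,0.083,0,0.039,0,-1],[-0.061,-0.014,0.093,0,0.05,0,-1],[-0.066,-0.014,0.111,0,0.061,0,-1],[-0.0685,-0.014,0.1265,0,0.072,0,-1],[-0.068,-0.014,0.142,0,0.083,0,-1],[-0.0655,-0.014,0.153,0,0.0915,0,-1],[-0.0655,-0.014,0.153,0,0.0915,0,-1]],
  ],
)

```text
time_s: 13.1
ee_pos: [0.5534, 0.277, 0.0402]
eef_rot: [-3.14, -0.488, 1.484]
force: [0.2, -0.7, -1.9]
grip_width: 0.0157
grip_force: 55.0
```

```bash
python3 st.py b6; python3 - <<'E'
from h import *
d=load("last");p,R,o=now();Rs=R*Rn.from_euler("x",-np.pi)
# count dark blobs inside the pan
f=d["frame"].max(2);m=np.zeros((480,640),np.uint8)
S=lambda x,y,z:proj(d,p+Rs.apply(np.array([x+95,y,z-62])/1e3))
print([S(*q).round(0) for q in((45,47,0),(45,-47,0),(-45,-47,0),(-45,47,0))])
cv2.fillPoly(m,[np.array([S(*q) for q in((45,46,2),(45,-46,2),(-43,-46,20),(-43,46,20))]).astype(int)],1)
k=((f<70)&(m>0)).astype(np.uint8);n,l,s,c=cv2.connectedComponentsWithStats(k);print(s[1:,4],c[1:].round())
E
```

```text
13.1 [0.55336632 0.27696917 0.04018597] [-3.14032245 -0.488234    1.48370095] [ 0.24630883 -0.73927065 -1.946766  ]
47 [ 0.114 -0.044] 0.0512
-47 [0.114 0.05 ] 0.051
[(146, -0.017, 0.011, 0.041), (83, 0.038, 0.028, 0.031), (77, 0.037, -0.009, 0.033)]
[array([258., 389.]), array([209., 378.]), array([229., 359.]), array([273., 369.])]
[144  87  28  91] [[239. 366.]
 [256. 366.]
 [214. 376.]
 [256. 380.]]
```

View pics/b6.png

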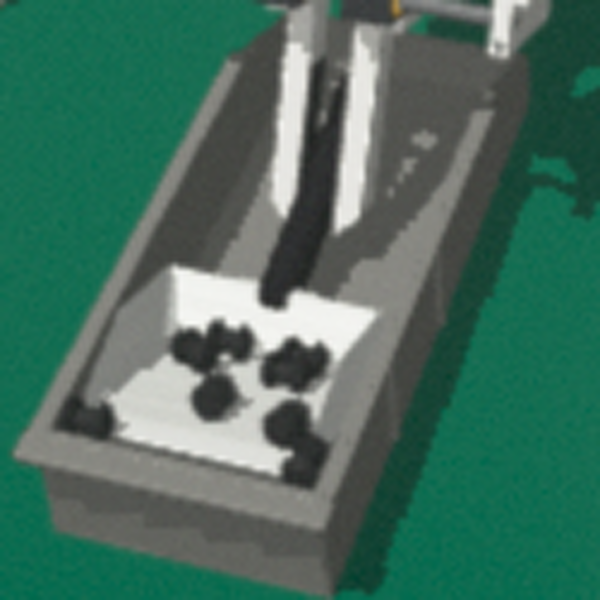

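The crop shows at least four or five cores at the back of the pan, around (193–300, 342–398), with another at (290,422). Two cores sit at the lip corners, (88,418) and (302,458), probably resting on the low side walls against the bin sides. Sliding the pan sideways should nudge those two inward.

Request:
play_rows(
  motion=[
    [[0,0.006,0,0,0,0,-1],[0,0.012,0,0,0,0,-1],[0,0.014,0,0,0,0,-1],[0,0.014,0,0,0,0,-1]],
  ],
)

```text
time_s: 13.55
ee_pos: [0.5569, 0.2781, 0.0415]
eef_rot: [3.141, -0.488, 1.487]
force: [-1.3, 0.5, -1.0]
grip_width: 0.0155
grip_force: 55.0
```

Request:
play_rows(
  motion=[
    [[0,-0.01,0,0,0,0,-1],[0,-0.02,0,0,0,0,-1],[0,-0.03,0,0,0,0,-1],[0,-0.038,0,0,0,0,-1],[0,-0.044,0,0,0,0,-1],[0,-0.048,0,0,0,0,-1],[0,-0.048,0,0,0,0,-1]],
  ],
)

```text
time_s: 14.25
ee_pos: [0.545, 0.2788, 0.0414]
eef_rot: [3.141, -0.489, 1.486]
force: [-0.3, 0.2, -1.5]
grip_width: 0.016
grip_force: 55.0
```

```bash
cat > pan.py <<'E'
from h import *
from station import camera
import sys
d=camera("side");p,R,o=now();Rs=R*Rn.from_euler("x",-np.pi)
print(o["time_s"],p.round(4),o["eef_rot"],o["force"].round(1))
f=d["frame"].max(2)
M=d["T"];K=d["camera_matrix"]
# intersect dark pixels with plane 10 mm above the pan floor -> scoop x,y in mm
n=Rs.apply([0,0,1]);q0=p+Rs.apply([.095,0,-.062+.010])
v,u=np.nonzero(f<70)
D=np.stack([(u-K[0,2])/K[0,0],-(v-K[1,2])/K[1,1],-np.ones(len(u))],-1)@M[:3,:3].T;O=M[:3,3]
X=O+D*(((q0-O)@n)/(D@n))[:,None];S=Rs.inv().apply(X-p)*1e3+[-95,0,62]
k=(abs(S[:,1])<62)&(S[:,0]>-40)&(S[:,0]<62)
m=np.zeros((480,640),np.uint8);m[v[k],u[k]]=1
c,l,s,_=cv2.connectedComponentsWithStats(m)
for i in range(1,c):
    g=l[v,u]==i
    if s[i,4]>8: print(s[i,4],"scoop x,y",S[g&k].mean(0).round(0)[:2],"px",np.round([u[g].mean(),v[g].mean()]))
if len(sys.argv)>1:
    cv2.imwrite(f"pics/{sys.argv[1]}.png",cv2.resize(d["frame"][290:415,195:320],(600,600),interpolation=2)[...,::-1])
E
python3 pan.py b7
```

```text
14.3 [0.5451 0.2788 0.0414] [ 3.14100196 -0.48865098  1.48593695] [ 0.1 -0.2 -2. ]
302 scoop x,y [-16.  -5.] px [248. 366.]
37 scoop x,y [ 36. -55.] px [212. 371.]
```

```bash
python3 - <<'E'
from h import *
p,R,o=now();t=np.radians
d=load("last");print(binframe(ray(d,212,371,.012)),binframe(ray(d,212,371,.03)))
W=[(p+np.array([0,-.004*min(i,4),dz]),R) for i,dz in enumerate((.004,.012,.024,.04,.06,.085,.11,.135,.155,.16))]
print(rows(p,R,W,-1))
E
```

```text
(np.float64(0.07190489540520693), np.float64(0.06907339537458357)) (np.float64(0.08428608023541274), np.float64(0.06120445122383796))
[[0.0075, 0.0, -0.0141, 0.0, 0.0, 0.0, -1], [0.0085, 0.0014, -0.0499, 0.0, 0.0, 0.0, -1], [0.0169, 0.0028, -0.0997, 0.0, 0.0, 0.0, -1], [0.0329, 0.0042, -0.1637, 0.0, 0.0, 0.0, -1], [0.0564, 0.0056, -0.2418, 0.0, 0.0, 0.0, -1], [0.1033, 0.0056, -0.3301, 0.0, 0.0, 0.0, -1], [0.1502, 0.0057, -0.4184, 0.0, 0.0, 0.0, -1], [0.1972, 0.0057, -0.5067, 0.0, 0.0, 0.0, -1], [0.2347, 0.0058, -0.5774, 0.0, 0.0, 0.0, -1], [0.2441, 0.0058, -0.595, 0.0, 0.0, 0.0, -1]]
```

```bash
python3 - <<'E'
from h import *
from station import camera
d=camera("side");np.savez("last.npz",**d);w=cloud(d);f=d["frame"].max(2);p,R,o=now();Rs=R*Rn.from_euler("x",-np.pi)
print(f[362:384:1,204:224:1])
m=np.zeros((480,640),np.uint8);m[355:400,200:270]=1
k=(f<70)&(m>0);P=w[k];S=Rs.inv().apply(P-p)*1e3+[-95,0,62]
v,u=np.nonzero(k)
for a,b in((200,220),(220,230),(230,240),(240,250),(250,260),(260,270)):
    g=(u>=a)&(u<b)
    for c,e in((355,365),(365,375),(375,385),(385,400)):
        h=g&(v>=c)&(v<e)
        if h.sum()>8:print((a,c),h.sum(),S[h].mean(0).round(0),np.round(P[h].mean(0),3),np.round(binframe(P[h].mean(0)),3))
E
```

```text
[[109 108 110 108 108 111 128 135 134 124  92  76  72  71  71  73  98 126
  127 129]
 [108 109 107 109 108 119 131 134 129 111  79  71  68  71  71  84 114 130
  128 128]
 [109 109 109 109 116 132 134 133 126  94  74  68  66  70  74  89 128 131
  130 130]
 [109 111 111 111 120 131 135 131 113  78  72  67  70  72  76  96 124 130
  129 130]
 [110 108 109 113 131 134 136 124  89  70  71  67  70  71  87 112 128 130
  129 128]
 [110 109 111 126 131 133 128 104  77  68  69  68  69  75  98 126 127 127
  129 127]
 [108 111 115 130 132 134 123  81  71  66  68  69  72  81 115 130 129 129
  127 128]
 [108 112 123 130 133 129 102  75  69  66  70  66  68  88 126 128 131 127
  126 138]
 [111 115 132 135 133 123  84  70  71  69  71  69  76  95 125 127 127 130
  139 149]
 [111 125 134 132 127 103  74  70  69  72  70  72  84 113 126 125 127 137
  152 159]
 [118 131 132 132 112  79  70  70  69  70  67  73  95 124 127 128 138 156
  161 197]
 [125 133 129 126  92  70  70  70  70  71  71  80 113 126 126 133 150 158
  199 210]
 [134 133 129 114  77  69  70  70  67  70  72  88 122 126 130 138 155 193
  206 
[... 837 characters left out ...]
00, 365) 20 [ 18. -59.   5.] [0.615 0.4   0.044] [0.089 0.054]
(220, 355) 13 [ -5. -43.  14.] [0.597 0.376 0.041] [0.064 0.038]
(230, 355) 43 [ -7. -28.  15.] [0.582 0.376 0.042] [0.062 0.023]
(230, 365) 24 [ -5. -28.   9.] [0.581 0.38  0.037] [0.067 0.022]
(240, 355) 45 [-22. -14.  13.] [0.566 0.365 0.033] [0.05  0.008]
(240, 365) 26 [-7. -6. 11.] [0.56  0.38  0.038] [0.065 0.   ]
(250, 355) 16 [-22.   4.  15.] [0.549 0.365 0.035] [ 0.049 -0.009]
(250, 365) 83 [-4. 13. 13.] [0.541 0.383 0.041] [ 0.066 -0.018]
(260, 355) 9 [-31.  19.  14.] [0.533 0.36  0.029] [ 0.042 -0.025]
(260, 365) 48 [-19.  26.  12.] [0.527 0.371 0.033] [ 0.053 -0.031]
(260, 385) 28 [nan nan nan] [nan nan nan] [nan nan]
```

The dark strip at (212,371) is only the shaded bin wall (v = 54 mm), so the corner cores have slid into the pan. Lifting.

Request:
play_rows(
  motion=[
    [[0.005,0,-0.014,0,0,0,-1],[0.0085,0,-0.05,0,0,0,-1],[0.017,0.002,-0.1,0,0,0,-1],[0.033,0.004,-0.164,0,0,0,-1],[0.056,0.0055,-0.242,0,0,0,-1],[0.103,0.0055,-0.33,0,0,0,-1],[0.15,0.0055,-0.418,0,0,0,-1],[0.197,0.0055,-0.506,0,0,0,-1],[0.235,0.006,-0.577,0,0,0,-1],[0.244,0.006,-0.595,0,0,0,-1]],
  ],
)

```text
time_s: 15.35
ee_pos: [0.5459, 0.2625, 0.2051]
eef_rot: [3.136, -0.49, 1.488]
force: [-0.0, 1.2, -1.8]
grip_width: 0.0154
grip_force: 55.0
```

```bash
python3 pan.py; python3 - <<'E'
from h import *
from station import camera
d=camera("side");print(cores(d))
w=cloud(d);f=d["frame"].max(2);p,R,o=now();Rs=R*Rn.from_euler("x",-np.pi)
D=w[...,:2]-BC;U=D@BU;V=D@BV
print("bin floor px dark",((f<60)&(U<.13)&(U>-.12)&(abs(V)<.05)&(w[...,2]<.03)).sum())
c=camera("top");wt=cloud(c);D=wt[...,:2]-BC;U=D@BU;V=D@BV;ft=c["frame"].max(2)
inb=(abs(U)<.129)&(abs(V)<.05)&(wt[...,2]<.03);print("top: visible bin px",inb.sum(),"dark",(inb&(ft<60)).sum(),"U range",U[inb].min() if inb.any() else 0,U[inb].max() if inb.any() else 0)
a=d["frame"][250:420,180:350];cv2.imwrite("pics/l1.png",cv2.resize(a,None,fx=3.5,fy=3.5)[...,::-1])
E
```

```text
15.4 [0.5457 0.2625 0.2042] [ 3.13699766 -0.48954317  1.48757637] [-0.2 -0.7 -2. ]
318 scoop x,y [-16.  -7.] px [241. 299.]
[]
bin floor px dark 0
top: visible bin px 808 dark 10 U range -0.019887333708503922 0.1269391089716562
```

Nothing dark remains on the visible bin floor. I'll carry the load to the bowl, tilted back, along smooth waypoints.

```bash
cat >> h.py <<'E'
BOWL=np.array([.518,-.275]);PSI=-.45;DR=np.array([np.cos(PSI),np.sin(PSI)])
def bowl(r,z,deg): return scoop([*(BOWL+r*DR),z],PSI,np.radians(deg))
def show(rs): print(json.dumps(rs))
E
python3 - <<'E'
from h import *
from scipy.spatial.transform import Slerp
p,R,o=now()
E=bowl(-.02,.25,28);print("end TCP",E[0])
# yaw/tilt interpolation in scoop euler
N=28
s=(lambda x:x*x*(3-2*x))(np.arange(N+1)/N)
W=[]
for a in s:
    psi=1.4844+(PSI-1.4844)*a
    pos=p+(E[0]-p)*a
    W.append((pos,Rn.from_euler("ZY",[psi,-np.radians(28)])*Rn.from_euler("x",np.pi)))
c=(p,R)
for i,j in((1,10),(10,19),(19,29)):
    r=rows(*c,W[i:j],-1);show(np.round(r,3).tolist());c=W[j-1]
E
```

```text
end TCP [ 0.36247487 -0.1998728   0.23901673]
[[-0.006, -0.002, -0.004, -0.001, 0.0, 0.001, -1.0], [-0.024, -0.008, -0.015, -0.002, 0.0, 0.004, -1.0], [-0.052, -0.018, -0.033, -0.005, 0.0, 0.009, -1.0], [-0.089, -0.032, -0.057, -0.008, 0.0, 0.015, -1.0], [-0.136, -0.048, -0.087, -0.012, 0.0, 0.023, -1.0], [-0.19, -0.067, -0.121, -0.017, 0.0, 0.032, -1.0], [-0.252, -0.089, -0.16, -0.023, 0.0, 0.043, -1.0], [-0.319, -0.113, -0.204, -0.029, 0.0, 0.054, -1.0], [-0.392, -0.139, -0.25, -0.035, 0.0, 0.066, -1.0]]
[[-0.08, 0.017, -0.05, -0.007, -0.0, 0.013, -1.0], [-0.163, 0.035, -0.103, -0.014, -0.0, 0.027, -1.0], [-0.248, 0.054, -0.158, -0.022, -0.0, 0.041, -1.0], [-0.336, 0.073, -0.213, -0.029, -0.0, 0.055, -1.0], [-0.425, 0.092, -0.27, -0.037, -0.0, 0.07, -1.0], [-0.513, 0.111, -0.326, -0.045, -0.0, 0.084, -1.0], [-0.601, 0.13, -0.382, -0.052, -0.0, 0.099, -1.0], [-0.687, 0.149, -0.436, -0.06, -0.0, 0.113, -1.0], [-0.77, 0.167, -0.489, -0.067, -0.0, 0.126, -1.0]]
[[-0.036, 0.084, -0.028, -0.007, -0.0, 0.013, -1.0], [-0.07, 0.164, -0.053, -0.014, -0.0, 0.025, -1.0], [-0.102, 0.237, -0.078, -0.02, -0.0, 0.037, -1.0], [-0.131, 0.304, -0.099, -0.025, -0.0, 0.047, -1.0], [-0.156, 0.364, -0.119, -0.03, 0.0, 0.056, -1.0], [-0.178, 0.414, -0.135, -0.034, -0.0, 0.064, -1.0], [-0.196, 0.455, -0.149, -0.038, 0.0, 0.071, -1.0], [-0.209, 0.486, -0.159, -0.04, -0.0, 0.075, -1.0], [-0.217, 0.505, -0.165, -0.042, -0.0, 0.078, -1.0], [-0.22, 0.511, -0.167, -0.042, 0.0, 0.079, -1.0]]
```

Request:
play_rows(
  motion=[
    [[-0.006,-0.002,-0.004,-0.001,0,0.001,-1],[-0.024,-0.008,-0.015,-0.002,0,0.004,-1],[-0.052,-0.018,-0.033,-0.005,0,0.009,-1],[-0.089,-0.032,-0.057,-0.008,0,0.015,-1],[-0.136,-0.048,-0.087,-0.012,0,0.023,-1],[-0.19,-0.067,-0.121,-0.017,0,0.032,-1],[-0.252,-0.089,-0.16,-0.023,0,0.043,-1],[-0.319,-0.113,-0.204,-0.029,0,0.054,-1],[-0.392,-0.139,-0.25,-0.035,0,0.066,-1]],
  ],
)

```text
time_s: 16.4
ee_pos: [0.4999, 0.1491, 0.2103]
eef_rot: [-3.141, -0.489, 1.011]
force: [-0.2, 0.1, -2.3]
grip_width: 0.0154
grip_force: 55.0
```

Request:
play_rows(
  motion=[
    [[-0.08,0.017,-0.05,-0.007,0,0.013,-1],[-0.163,0.035,-0.103,-0.014,0,0.027,-1],[-0.248,0.054,-0.158,-0.022,0,0.041,-1],[-0.336,0.073,-0.213,-0.029,0,0.055,-1],[-0.425,0.092,-0.27,-0.037,0,0.07,-1],[-0.513,0.111,-0.326,-0.045,0,0.084,-1],[-0.601,0.13,-0.382,-0.052,0,0.099,-1],[-0.687,0.149,-0.436,-0.06,0,0.113,-1],[-0.77,0.167,-0.489,-0.067,0,0.126,-1]],
  ],
)

```text
time_s: 17.3
ee_pos: [0.4153, -0.0661, 0.2279]
eef_rot: [-3.141, -0.489, 0.113]
force: [0.2, 0.3, -2.2]
grip_width: 0.0158
grip_force: 55.0
```

Request:
play_rows(
  motion=[
    [[-0.036,0.084,-0.028,-0.007,0,0.013,-1],[-0.07,0.164,-0.053,-0.014,0,0.025,-1],[-0.102,0.237,-0.078,-0.02,0,0.037,-1],[-0.131,0.304,-0.099,-0.025,0,0.047,-1],[-0.156,0.364,-0.119,-0.03,0,0.056,-1],[-0.178,0.414,-0.135,-0.034,0,0.064,-1],[-0.196,0.455,-0.149,-0.038,0,0.071,-1],[-0.209,0.486,-0.159,-0.04,0,0.075,-1],[-0.217,0.505,-0.165,-0.042,0,0.078,-1],[-0.22,0.511,-0.167,-0.042,0,0.079,-1]],
  ],
)

```text
time_s: 18.3
ee_pos: [0.3638, -0.2002, 0.239]
eef_rot: [-3.141, -0.489, -0.444]
force: [1.1, 0.6, -2.1]
grip_width: 0.016
grip_force: 55.0
```

```bash
python3 pan.py; python3 - <<'E'
from h import *
from station import camera
p,R,o=now();print(o["qpos"].round(2))
c=camera("top");f=c["frame"].max(2);np.savez("lastt.npz",**c)
w=cloud(c);D=w[...,:2]-BC;U=D@BU;V=D@BV;k=(f<62)&(abs(U)<.128)&(abs(V)<.05)&(w[...,2]<.03)
n,l,s,cc=cv2.connectedComponentsWithStats(k.astype(np.uint8));print("bin dark",[(s[i,4],binframe(ray(c,*cc[i],.012))) for i in range(1,n) if s[i,4]>4])
# dump
W1=[bowl(-.02,z,t) for z,t in((.235,24),(.215,20),(.195,15),(.175,10),(.158,5),(.145,1),(.138,-2),(.134,-5),(.130,-8),(.126,-10))]
show(np.round(rows(p,R,W1,-1),3).tolist())
c=W1[-1]
W2=[bowl(-.022,z,t) for z,t in((.122,-12),(.118,-14),(.115,-16),(.112,-18),(.110,-20),(.108,-23),(.106,-26),(.105,-29),(.104,-32),(.104,-35))]
show(np.round(rows(*c,W2,-1),3).tolist())
c=W2[-1];W3=[bowl(-.025,.104,t) for t in(-39,-43,-47,-50,-50,-50)];show(np.round(rows(*c,W3,-1),3).tolist())
E
```

```text
18.35 [ 0.3639 -0.2001  0.2391] [-3.14093665 -0.48854796 -0.44342867] [-1.   0.5 -2. ]
113 scoop x,y [-17. -10.] px [353. 129.]
[-0.65 -0.29  2.15  0.13  0.81  1.29]
bin dark [(np.int32(63), (np.float64(0.12896860603082214), np.float64(0.004742026463311158)))]
[[-0.014, 0.002, 0.012, -0.001, -0.011, 0.001, -1.0], [-0.031, 0.002, 0.046, -0.0, -0.022, 0.001, -1.0], [-0.038, 0.002, 0.072, -0.0, -0.036, 0.001, -1.0], [-0.042, 0.002, 0.102, -0.0, -0.05, 0.001, -1.0], [-0.036, 0.002, 0.123, -0.0, -0.064, 0.001, -1.0], [-0.028, 0.002, 0.141, -0.0, -0.075, 0.001, -1.0], [-0.016, 0.002, 0.146, -0.0, -0.083, 0.001, -1.0], [0.003, 0.002, 0.142, -0.0, -0.092, 0.001, -1.0], [0.022, 0.002, 0.14, -0.0, -0.1, 0.001, -1.0], [0.034, 0.002, 0.143, -0.0, -0.106, 0.001, -1.0]]
[[0.004, 0.0, -0.002, -0.0, -0.006, -0.0, -1.0], [0.016, 0.0, -0.006, -0.0, -0.011, -0.0, -1.0], [0.029, 0.0, -0.012, 0.0, -0.017, -0.0, -1.0], [0.042, 0.0, -0.019, 0.0, -0.022, -0.0, -1.0], [0.055, 0.0, -0.029, 0.0, -0.028, -0.0, -1.0], [0.075, 0.0, -0.047, 0.0, -0.036, -0.0, -1.0], [0.096, 0.0, -0.065, 0.0, -0.044, -0.0, -1.0], [0.118, 0.0, -0.085, 0.0, -0.053, -0.0, -1.0], [0.141, 0.0, -0.104, 0.0, -0.061, -0.0, -1.0], [0.165, 0.0, -0.125, 0.0, -0.069, -0.0, -1.0]]
[[0.009, -0.0, -0.032, 0.0, -0.011, 0.0, -1.0], [0.03, -0.0, -0.069, 0.0, -0.022, -0.0, -1.0], [0.054, -0.0, -0.104, 0.0, -0.033, -0.0, -1.0], [0.073, -0.0, -0.13, 0.0, -0.042, -0.0, -1.0], [0.073, -0.0, -0.13, 0.0, -0.042, -0.0, -1.0], [0.073, -0.0, -0.13, 0.0, -0.042, -0.0, -1.0]]
```

Request:
play_rows(
  motion=[
    [[-0.014,0.002,0.012,0,-0.011,0.001,-1],[-0.031,0.002,0.046,0,-0.022,0.001,-1],[-0.038,0.002,0.072,0,-0.036,0.001,-1],[-0.042,0.002,0.102,0,-0.05,0.001,-1],[-0.036,0.002,0.123,0,-0.064,0.001,-1],[-0.028,0.002,0.141,0,-0.075,0.001,-1],[-0.016,0.002,0.146,0,-0.083,0.001,-1],[0.003,0.002,0.142,0,-0.092,0.001,-1],[0.022,0.002,0.14,0,-0.1,0.001,-1],[0.034,0.002,0.143,0,-0.106,0.001,-1]],
  ],
)

```text
time_s: 19.4
ee_pos: [0.3864, -0.2108, 0.2116]
eef_rot: [-3.14, 0.179, -0.447]
force: [-0.2, 0.4, -3.0]
grip_width: 0.0155
grip_force: 55.0
```

Request:
play_rows(
  motion=[
    [[0.004,0,-0.002,0,-0.006,0,-1],[0.016,0,-0.006,0,-0.011,0,-1],[0.029,0,-0.012,0,-0.017,0,-1],[0.042,0,-0.019,0,-0.022,0,-1],[0.055,0,-0.029,0,-0.028,0,-1],[0.075,0,-0.047,0,-0.036,0,-1],[0.096,0,-0.065,0,-0.044,0,-1],[0.118,0,-0.085,0,-0.053,0,-1],[0.141,0,-0.104,0,-0.061,0,-1],[0.165,0,-0.125,0,-0.069,0,-1]],
  ],
)

```text
time_s: 20.4
ee_pos: [0.428, -0.2308, 0.235]
eef_rot: [-3.139, 0.612, -0.446]
force: [0.5, 0.2, -1.1]
grip_width: 0.0156
grip_force: 55.0
```

Request:
play_rows(
  motion=[
    [[0.009,0,-0.032,0,-0.011,0,-1],[0.03,0,-0.069,0,-0.022,0,-1],[0.054,0,-0.104,0,-0.033,0,-1],[0.073,0,-0.13,0,-0.042,0,-1],[0.073,0,-0.13,0,-0.042,0,-1],[0.073,0,-0.13,0,-0.042,0,-1],[0.073,0,-0.13,0,-0.042,0,-1]],
  ],
)

```text
time_s: 21.1
ee_pos: [0.4575, -0.2453, 0.2515]
eef_rot: [-3.14, 0.873, -0.447]
force: [-0.1, -0.2, -1.1]
grip_width: 0.0156
grip_force: 55.0
```

```bash
python3 pan.py; python3 - <<'E'
from h import *
from station import camera
p,R,o=now();print(o["qpos"].round(2))
d=camera("side");f=d["frame"].max(2);w=cloud(d)
r=np.hypot(w[...,0]-BOWL[0],w[...,1]-BOWL[1]);k=(f<70)&(r<.088)&(w[...,2]<.13)&(w[...,2]>.07)
n,l,s,cc=cv2.connectedComponentsWithStats(k.astype(np.uint8));print("bowl dark",[(s[i,4],cc[i].round(),w[l==i].mean(0).round(3)) for i in range(1,n) if s[i,4]>4])
W=[bowl(-.025,.104+dz,-50) for dz in(.01,.03,.06,.09,.11,.12)]+[bowl(-.03,.225,a) for a in(-42,-34,-26,-18)]
show(np.round(rows(p,R,W,-1),3).tolist())
E
```

```text
21.15 [ 0.4574 -0.2453  0.2517] [-3.13989303  0.87272367 -0.4470926 ] [ 1.1  0.3 -0.8]
[-0.53  0.72  1.05 -0.08  2.25  1.47]
bowl dark [(np.int32(18), array([313., 157.]), array([ 0.564, -0.328,  0.09 ])), (np.int32(10), array([322., 158.]), array([ 0.539, -0.329,  0.091])), (np.int32(31), array([303., 165.]), array([ 0.581, -0.277,  0.092])), (np.int32(16), array([316., 168.]), array([ 0.544, -0.273,  0.09 ]))]
[[-0.029, 0.002, -0.024, 0.0, 0.0, 0.0, -1.0], [-0.09, 0.002, -0.076, 0.0, 0.0, 0.0, -1.0], [-0.182, 0.001, -0.153, 0.0, 0.0, 0.0, -1.0], [-0.274, 0.001, -0.23, 0.0, 0.0, 0.0, -1.0], [-0.335, 0.001, -0.281, 0.0, 0.0, 0.0, -1.0], [-0.366, 0.001, -0.307, 0.0, 0.0, 0.0, -1.0], [-0.411, 0.001, -0.214, 0.0, 0.022, 0.0, -1.0], [-0.428, 0.001, -0.13, 0.0, 0.044, 0.0, -1.0], [-0.434, 0.001, -0.045, 0.0, 0.067, 0.0, -1.0], [-0.428, 0.001, 0.04, -0.0, 0.089, 0.0, -1.0]]
```

Request:
play_rows(
  motion=[
    [[-0.029,0,-0.024,0,0,0,-1],[-0.09,0,-0.076,0,0,0,-1],[-0.182,0,-0.153,0,0,0,-1],[-0.274,0,-0.23,0,0,0,-1],[-0.335,0,-0.281,0,0,0,-1],[-0.366,0,-0.307,0,0,0,-1],[-0.411,0,-0.214,0,0.022,0,-1],[-0.428,0,-0.13,0,0.044,0,-1],[-0.434,0,-0.045,0,0.067,0,-1],[-0.428,0,0.04,0,0.089,0,-1]],
  ],
)

```text
time_s: 22.2
ee_pos: [0.3882, -0.2121, 0.3269]
eef_rot: [-3.141, 0.309, -0.448]
force: [0.5, -0.8, -0.9]
grip_width: 0.0155
grip_force: 55.0
```

```bash
python3 - <<'E'
from h import *
p,R,o=now();print(p)
# return: scoop at its found pose: grip (.5307,.0146), yaw -.107 -> hover
E=(np.array([.5307,.0146,.20]),Rn.from_euler("ZX",[-.107,np.pi]))
M=(np.array([.44,-.10,.26]),Rn.from_euler("ZX",[-.25,np.pi]))
show(rows(p,R,[M],-1));show(rows(*M,[E],-1))
E
```

```text
[ 0.38820766 -0.21206763  0.32686973]
[[0.0739, -0.4935, 0.2576, -0.005, 0.0489, -0.0313, -1]]
[[0.2381, -0.5339, 0.24, -0.0, 0.0, -0.0228, -1]]
```

Request:
play_rows(
  motion=[
    [[0.018,-0.12,0.064,-0.001,0.012,-0.008,-1],[0.037,-0.25,0.129,-0.0025,0.0245,-0.016,-1],[0.055,-0.37,0.193,-0.004,0.037,-0.023,-1],[0.074,-0.494,0.258,-0.005,0.049,-0.031,-1],[0.074,-0.494,0.258,-0.005,0.049,-0.031,-1]],
  ],
)

```text
time_s: 22.7
ee_pos: [0.4395, -0.0972, 0.2584]
eef_rot: [-3.14, 0.007, -0.247]
force: [-0.2, -0.5, -0.0]
grip_width: 0.0155
grip_force: 55.0
```

```bash
python3 - <<'E'
from h import *
from station import camera
p,R,o=now();print(o["time_s"],p,o["eef_rot"])
c=camera("top");d=camera("side")
a=cv2.resize(c["frame"][180:280,395:495],(400,400),interpolation=2);b=cv2.resize(c["frame"][180:255,155:280],(400,240),interpolation=2)
e=cv2.resize(d["frame"][120:220,270:370],(400,400),interpolation=2);g=cv2.resize(d["frame"][285:415,195:320],(185,192),interpolation=2)
bot=np.zeros((200,800,3),np.uint8);bot[:,:333]=cv2.resize(b,(333,200));bot[4:196,400:585]=g
cv2.imwrite("pics/f1.png",np.vstack([np.hstack([a,e]),bot])[...,::-1])
for n,k in(("top",c),("side",d)):
    f=k["frame"].max(2);w=cloud(k);r=np.hypot(w[...,0]-BOWL[0],w[...,1]-BOWL[1])
    m=((f<85)&(r<.086)&(w[...,2]<.12)&(w[...,2]>.07)).astype(np.uint8)
    q,l,s,cc=cv2.connectedComponentsWithStats(m);print(n,[(int(s[i,4]),cc[i].round().tolist(),w[l==i].mean(0).round(3).tolist()) for i in range(1,q) if s[i,4]>3])
E
```

```text
22.7 [ 0.43950633 -0.09724658  0.25843274] [-3.13979007  0.00671682 -0.24747785]
top [(47, [442.0, 209.0], [0.583, -0.28, 0.095]), (11, [426.0, 210.0], [0.58, -0.239, 0.095]), (20, [461.0, 217.0], [0.564, -0.33, 0.094]), (19, [460.0, 227.0], [0.535, -0.327, 0.094]), (16, [467.0, 230.0], [0.53, -0.345, 0.093]), (17, [459.0, 235.0], [0.515, -0.324, 0.095])]
side []
```

View pics/f1.png

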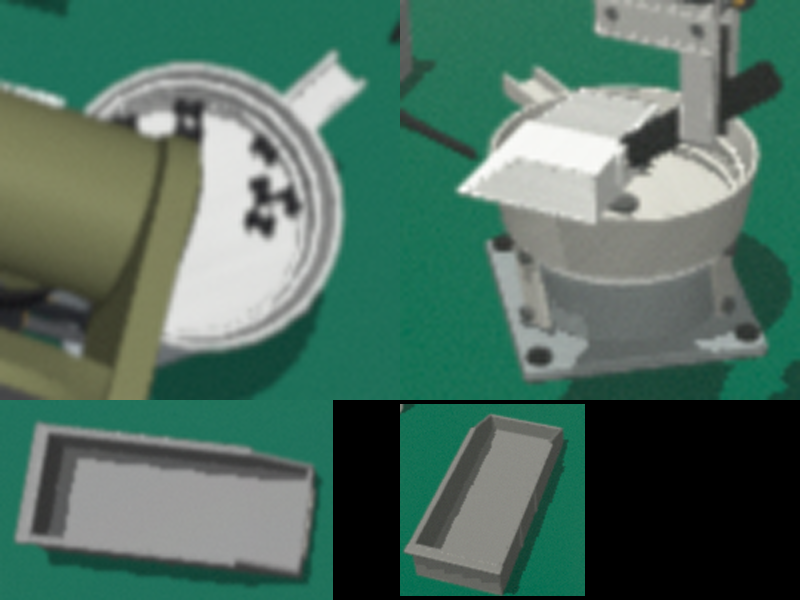

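The last view shows the bin empty in both cameras and seven cores visible in the bowl, around (125–290, 105–225); the arm hides part of it. I'll lay the scoop back and then count numerically.

```bash
python3 - <<'E'
from h import *
p,R,o=now()
E=[(np.array([.5307,.0146,z]),Rn.from_euler("ZX",[-.107,np.pi])) for z in(.2,.09,.069)]
show(rows(p,R,E[:1],-1));show(rows(*E[0],E[1:],-1))
E
```

```text
[[0.2399, -0.533, 0.2398, -0.0003, 0.0012, -0.023, -1]]
[[-0.0, -0.0, 0.44, 0.0, 0.0, 0.0, -1], [-0.0, -0.0, 0.524, 0.0, 0.0, 0.0, -1]]
```

Request:
play_rows(
  motion=[
    [[0.06,-0.13,0.06,0,0.001,-0.006,-1],[0.12,-0.266,0.12,0,0.001,-0.012,-1],[0.18,-0.4,0.18,0,0.001,-0.017,-1],[0.24,-0.533,0.24,0,0.001,-0.023,-1],[0.24,-0.533,0.24,0,0.001,-0.023,-1],[0.24,-0.533,0.24,0,0.001,-0.023,-1]],
  ],
)

```text
time_s: 23.4
ee_pos: [0.5313, 0.0135, 0.1996]
eef_rot: [-3.14, 0.001, -0.108]
force: [-0.1, -0.5, 0.1]
grip_width: 0.0158
grip_force: 55.0
```

Request:
play_rows(
  motion=[
    [[0,0,0.12,0,0,0,-1],[0,0,0.28,0,0,0,-1],[0,0,0.42,0,0,0,-1],[0,0,0.49,0,0,0,-1],[0,0,0.52,0,0,0,-1],[0,0,0.524,0,0,0,-1],[0,0,0.524,0,0,0,-1]],
  ],
)

```text
time_s: 24.1
ee_pos: [0.5318, 0.0138, 0.0701]
eef_rot: [-3.14, -0.002, -0.108]
force: [-0.4, 0.5, -0.9]
grip_width: 0.0147
grip_force: 55.0
```

Request:
play_rows(
  motion=[
    [[0,0,0.006,0,0,0,-1],[0,0,0.01,0,0,0,-1],[0,0,0.01,0,0,0,-1]],
  ],
)

```text
time_s: 24.4
ee_pos: [0.5314, 0.0144, 0.0666]
eef_rot: [-3.14, -0.001, -0.108]
force: [-0.5, 0.1, -1.1]
grip_width: 0.0155
grip_force: 55.0
```

```bash
python3 - <<'E'
from h import *
from station import camera
p,R,o=now();print(o["time_s"],p,o["eef_rot"],o["force"],o["moment"])
d=camera("side");w=cloud(d);f=d["frame"].min(2);x,y,z=np.moveaxis(w,-1,0)
Rs=R*Rn.from_euler("x",-np.pi)
print("lip z",(p+Rs.apply([.14,0,-.062])).round(4))
E
```

```text
24.4 [0.53136396 0.01440057 0.06662134] [-3.13984565e+00 -5.80670200e-04 -1.07525771e-01] [-0.50272665  0.06403543 -1.13094376] [-0.01797982  0.05146321  0.03068332]
lip z [ 6.706e-01 -5.000e-04  4.700e-03]
```

Lower the last ~1.7 mm in small steps.

Request:
play_rows(
  motion=[
    [[0,0,0.004,0,0,0,-1],[0,0,0.004,0,0,0,-1]],
  ],
)

```text
time_s: 24.65
ee_pos: [0.5312, 0.0144, 0.0652]
eef_rot: [-3.14, 0.0, -0.107]
force: [-0.6, 0.1, -1.2]
grip_width: 0.0157
grip_force: 55.0
```

Request:
play_rows(
  motion=[
    [[0,0,0.003,0,0,0,-1],[0,0,0.003,0,0,0,-1]],
  ],
)

```text
time_s: 24.85
ee_pos: [0.5314, 0.0144, 0.0649]
eef_rot: [-3.14, -0.001, -0.107]
force: [-2.3, 0.6, 3.8]
grip_width: 0.0154
grip_force: 55.0
```

Request:
play_rows(
  motion=[
    [[0,0,0,0,0,0,-0.3],[0,0,0,0,0,0,0.1],[0,0,0,0,0,0,0.2],[0,0,0,0,0,0,0.2],[0,0,0,0,0,0,0.2],[0,0,-0.08,0,0,0,0.2],[0,0,-0.2,0,0,0,0.2],[0,0,-0.4,0,0,0,0.2],[0,0,-0.6,0,0,0,0.2],[0,0,-0.7,0,0,0,0.2]],
  ],
)

```text
time_s: 25.85
ee_pos: [0.5319, 0.0141, 0.2439]
eef_rot: [-3.14, -0.005, -0.108]
force: [0.3, -0.4, -1.0]
grip_width: 0.0567
grip_force: 0.0
```

Request:
play_rows(
  motion=[
    [[-0.2,-0.2,0,0,0,0,0.2],[-0.4,-0.4,0,0,0,0,0.2],[-0.6,-0.6,0,0,0,0,0.2],[-0.7,-0.8,0,0,0,0,0.2],[-0.7,-0.9,0,0,0,0,0.2],[-0.7,-0.9,0,0,0,0,0.2],[-0.7,-0.9,0,0,0,0,0.2]],
  ],
)

```text
time_s: 26.55
ee_pos: [0.3797, 0.2596, 0.24]
eef_rot: [-3.139, 0.0, -0.103]
force: [0.4, -0.5, 1.2]
grip_width: 0.056
grip_force: 0.0
```

```bash
python3 - <<'E'
from h import *
from station import camera
p,R,o=now();print(o["time_s"],p)
c=camera("top");d=camera("side")
for n,k in(("top",c),("side",d)):
    f=k["frame"].max(2);w=cloud(k);r=np.hypot(w[...,0]-BOWL[0],w[...,1]-BOWL[1])
    m=((f<85)&(r<.086)&(w[...,2]<.12)&(w[...,2]>.07)).astype(np.uint8)
    q,l,s,cc=cv2.connectedComponentsWithStats(m);print(n,[(int(s[i,4]),cc[i].round().tolist(),w[l==i].mean(0).round(3).tolist()) for i in range(1,q) if s[i,4]>3])
f=c["frame"];hsv=cv2.cvtColor(f,cv2.COLOR_RGB2HSV)
o0=load("top0")
# scoop + bystanders: image change vs start
dif=(np.abs(f.astype(int)-o0["frame"]).max(2)>40)
for nm,(x0,y0,x1,y1) in dict(scoop=(305,175,360,245),reel=(320,125,350,158),cleaner=(380,140,418,184),flux=(265,128,295,163),matregion=(295,165,368,268)).items(): print(nm,dif[y0:y1,x0:x1].sum())
s0=load("side0");ds=np.abs(d["frame"].astype(int)-s0["frame"]).max(2)>40
print("side scoop",ds[225:285,225:345].sum(),"bystanders",ds[180:300,170:265].sum())
# stray dark blobs on green bench vs start
k=dif&(f.max(2)<75);k[:, :]&=True
n,l,s,cc=cv2.connectedComponentsWithStats(k.astype(np.uint8));print([(int(s[i,4]),cc[i].round().tolist()) for i in range(1,n) if 6<s[i,4]<80])
cv2.imwrite("pics/end.png",f[...,::-1])
E
```

```text
26.55 [0.37974498 0.25964591 0.23996756]
top [(25, [442.0, 207.0], [0.59, -0.28, 0.094]), (23, [425.0, 211.0], [0.578, -0.237, 0.094]), (20, [442.0, 213.0], [0.573, -0.28, 0.094]), (17, [461.0, 217.0], [0.564, -0.33, 0.094]), (18, [440.0, 225.0], [0.54, -0.276, 0.095]), (20, [460.0, 228.0], [0.535, -0.327, 0.093]), (16, [467.0, 230.0], [0.53, -0.345, 0.093]), (17, [459.0, 235.0], [0.515, -0.324, 0.095])]
side [(25, [313.0, 157.0], [0.565, -0.329, 0.09]), (69, [326.0, 158.0], [0.527, -0.33, 0.091]), (41, [303.0, 165.0], [0.581, -0.278, 0.092]), (23, [317.0, 168.0], [0.542, -0.272, 0.091])]
scoop 0
reel 0
cleaner 0
flux 0
matregion 0
side scoop 692 bystanders 0
[(21, [442.0, 207.0]), (17, [425.0, 211.0]), (15, [442.0, 213.0]), (14, [461.0, 217.0]), (15, [441.0, 225.0]), (15, [460.0, 227.0]), (40, [214.0, 234.0]), (10, [467.0, 230.0]), (14, [460.0, 235.0]), (7, [225.0, 297.0]), (7, [246.0, 301.0]), (8, [289.0, 393.0]), (56, [320.0, 403.0]), (14, [514.0, 419.0]), (17, [327.0, 442.0]), (18, [349.0, 446.0]), (16, [362.0, 466.0]), (37, [374.0, 472.0]), (37, [343.0, 475.0])]
```

All eight cores are counted in the bowl, the scoop is back exactly where it lay, and the bystanders haven't moved. Handing in.

```bash
python3 -c "
from station import workorder
print(workorder.hand_in())"
```

```text
the job is handed in; nothing more can be done
None
```

I moved all eight ferrite cores into the feeder bowl in one load with none spilled, laid the scoop back on its mat open side up and let go, left the solder reel, tip cleaner and flux bottle where they stood, and handed the job in at about 27 s; the hand-in returned no verdict.

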